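# Empty the last steel marbles from the bead shaker

## Robot

A 6-joint arm with a two-finger parallel gripper is mounted at the origin on the work surface. World frame = base frame: x ahead of the robot, y to its left, z up, the work surface at z = 0. Lengths are in m, angles in rad, forces in N, time in s.
With the tool pointing down it reaches from about 0.275 to 0.875 m from the base axis. Payload 12.5 kg.
Tool frame: the origin (TCP) lies at the very end of the fingers, on their centre line; the grasp point (between the pads) lies 19 mm behind it; z points along the fingers, y is the line along which they close (so a half turn about z gives the same grasp; the last joint's range is limited). The gripper opens to 85 mm and grips with 20 to 120 N. Pads are 22 mm wide; open, the fingers measure 114 mm over their backs; the gripper's body (76 mm by 85 mm) begins 54 mm behind the grasp point. The pads swing forward as they close: fully open they stand 13 mm farther back than shut.
Start: joints at [-1.41, 0.351, 1.652, -0, 1.139, -0.085], TCP at [0.134, -0.533, 0.231] pointing down, gripper open.
Joint ranges: [-2.75, 2.75], [-0.79, 2.1], [0.01, 2.65], [-1.57, 4.71], [0.07, 3.14], [-2.87, 2.87]. Speed limits (rad/s): [2.22, 2.22, 2.79, 3.14, 3.14, 3.14].

## Interface

Orientations are given as a rotation vector (axis times angle).
In Python, from workcell import monitor, imaging, order, spotter gives the robot as it stands. The module is installed in compiled form; this text tells all that it offers.
- The arm moves only by the tool arm_command, never from a script. Its argument "series" is a list of rows, each a list of 5 numbers: the opening in per cent of the stroke, from 0 (shut) to 100 (fully open), then the shift along the tool's x, y, z in cm, then the turn about the tool's z in degrees. In form: [[hand, x, y, z, yaw], ...]. A call has 1 to 5 rows; each row is the pose to reach, as a shift and turn from the pose commanded when the call began, along the tool's axes at that moment; what a row does not reach only later rows make up. A row lasts 1/12 s, in which the tool goes at most 41.7 mm and 7.16 degrees, less where a joint would pass 70% of its speed; a pose out of reach is approached as far as the arm can. A call with a gripper value outside its range is refused whole. The fingers move at their own pace and stop on an object; "force" is the grip in N (left out, the last holds). Time passes only in rows, so rows that repeat a pose let the fingers close. It gives the time, the measured TCP pose, the force, the opening and the grip force at its end, in the units of the state.
- monitor.sense(): the state, without advancing time (a new reading comes with each control period).
- imaging.capture(name): name is "side" or "top"; returns a dict with "image" (384x512x3 uint8, red, green, blue), "depth" (384x512 float32, m along the optical axis (not along the pixel's ray), 0 where there is no reading), "vfov" (degrees; the focal length in pixels is half the picture's height over the tangent of half this angle, whatever the lens; pixels are square), "cx", "cy" (the principal point, pixels), "eye" and "attitude" of the camera in the world. Camera axes: x right, y down, z forward; pixel columns grow to the right and rows downward; lengths in m; the calibration is good to about 2 mm. A picture is of the moment at which its call begins.
- order.finish_job(): hands the job in; it is judged then, once.
Trained networks look in the newest picture that a camera, given by its name, has taken for a name from the list of things; names that differ only in an ending like _2 or _b are one class to them, and where a whole thing is asked for, a point or a joint stands for the part that bears it (a point fixed in the world has none). Each returns a list of dicts, best first, with "confidence" (0 to 1); they miss things now and then, are a little off and sometimes report something else, mostly with a low value. They report only what shows in the picture. A call takes as long as a camera call. They do not tell look-alikes from the thing itself.
- spotter.search_frame(camera, target): "uv" ([column, row] in pixels, amid what is visible of it).
- spotter.trace(camera, target): "pixels" (384x512 bool, what is visible of it) and "uv" ([column, row] in pixels, amid what is visible of it).
The state is a dict: "time": time; "q": joint angles; "qvel": joint speeds; "tau": joint torques, N m; "ee_pos": TCP position; "eef_rot": TCP orientation; "force": force on the tool from outside, world axes, zero at the start; "ft_torque": the same for the moment, N m; "opening": finger opening in m; "grasp_force": force on a finger pad.
Only numpy, scipy, OpenCV 4.12 (cv2) and the standard library are available. Lean on these libraries where they do the work, as an engineer would, in place of code of your own. Each camera call takes 0.05 s, during which the arm holds its last target. There are 200 camera calls.

## Task

The clear bead shaker, the jar whose cap is full of small holes, only has big steel marbles left that cannot come out through the holes. Unscrew its cap (a quarter turn anticlockwise) and set the cap down holes up on the dark wooden board, pour all three marbles into the white bowl, and stand the empty shaker upright again in the holder pocket it came from. Leave the other jar, the flask, the thermometer and the bowl standing where they are.

Things in the scene. Friction and masses are not known exactly. Their poses are not given: they have to be found in the camera images.
- shaker_center (a point): centre (half-way up, 47 mm above the base) of the shaker: clear plastic jar, 94 mm tall, about 0.14 kg. Body 46 mm square with cut-off corners (flat faces 34 mm wide towards its own +-x, +-y), 66 mm high; round neck above, 42 mm outer diameter. z is its axis, towards the mouth. Stands 18 mm deep in one of the holder's two pockets, faces parallel to the pocket's, free to turn 0.13 rad either way
- shaker_mouth (a point): centre of the shaker's open mouth (its rim, under the cap), 94 mm above its base: 37 mm inside, straight bore down to 4 mm above the base, no shoulder. Axes as the shaker's. Two lugs on the neck, 51 mm over them, lie towards its own +x and -x, 13 to 17 mm below the rim
- cap_center (a point): centre of the shaker's cap: white, 60 mm diameter, 29 mm high, 30 g, flat top pierced with small dark holes; z up through the top. Closed, it is 35.5 mm above shaker_center. Its tabs sit under the lugs; tight = same yaw as the shaker. Starts 0 to 0.3 rad looser, turns easily, anticlockwise from above only; with its yaw 0.9 to 2.2 rad (best 1.57) ahead of the shaker's it lifts straight off
- marble0_center (a point): centre of a steel marble, 16 mm diameter, 17 g; starts in the shaker, on its floor. Smooth: it rolls out once the mouth points some 15 degrees below level, sooner if steeper
- marble1_center (a point): centre of a second, equal marble in the shaker
- marble2_center (a point): centre of a third, equal marble in the shaker
- bowl_in (a point): centre of the inner floor of the round white bowl, 140 mm rim diameter, 50 mm high, standing loose on the table, mass 0.35 kg
- holder: fixed wooden holder, 82 mm (its x) by 205 mm (its y), 24 mm high; origin at the centre of its underside on the table. Two square pockets at 52.5 mm to either side along its y: floor 6 mm above the table, 50 mm wide below (2 mm play on each side of a jar), the upper 8 mm flared at about 50 degrees to 60 mm or more. The shaker is in one pocket, the closed jar in the other
- board: fixed dark wooden board, 110 mm square, 6 mm thick, flat on the table; origin at the centre of its underside
- closed_jar_center (a point): bystander: centre (47 mm above its base) of a jar of the same shape as the shaker but with a plain domed lid without holes, 60 mm lid diameter, 99 mm tall in all; stands in the other pocket of the holder
- flask_center (a point): bystander: middle of a white flask with a narrower neck, 64 mm diameter, 190 mm tall, standing on the table
- gauge_center (a point): bystander: centre of a small grey digital thermometer, 34 x 75 x 60 mm, standing on the table
Not all that is in view belongs to the job. What is shaped like the part that bears shaker_center but red or yellow is not meant.

How it is judged:
On the way, in this order (a step that is already met when the one before it is completed fails the run):
1. the cap is off the shaker, which still stands upright (distance between cap_center and shaker_center above 0.07 m and angle between shaker_center's own z axis and vertical below 0.3 rad), for 0.1 s.
2. all three marbles are in the bowl, with the shaker off its pocket (horizontal distance between each of marble0_center, marble1_center, marble2_center and bowl_in below 0.062 m and z of marble0_center in the frame of bowl_in between 0 and 0.047 m and z of marble1_center in the frame of bowl_in between 0 and 0.047 m and z of marble2_center in the frame of bowl_in between 0 and 0.047 m and distance of shaker_center from where it was at the start of the episode above 0.05 m), for 0.1 s.
At the end, for the whole second after the job is handed in: All three marbles lie in the level bowl; the cap lies holes up (0.12 rad) on the board, within 45 mm of its centre; the shaker stands upright (0.12 rad), released and at rest, in the pocket it came from, within 12 mm of its starting place (horizontal distance between each of marble0_center, marble1_center, marble2_center and bowl_in below 0.062 m and z of marble0_center in the frame of bowl_in between 0 and 0.047 m and z of marble1_center in the frame of bowl_in between 0 and 0.047 m and z of marble2_center in the frame of bowl_in between 0 and 0.047 m and horizontal distance between cap_center and board below 0.045 m and z of cap_center in the frame of board below 0.026 m and angle between each of cap_center, shaker_center's own z axis and vertical below 0.12 rad and distance of shaker_center from where it was at the start of the episode below 0.012 m and linear speed of each of shaker, cap below 0.03 m/s and angle between bowl_in's own z axis and vertical below 0.1 rad); the robot touches nothing.
It fails at once if the closed jar was moved more than 30 mm (distance of closed_jar_center from where it was at the start of the episode above 0.03 m).
It fails at once if the flask was moved more than 30 mm (distance of flask_center from where it was at the start of the episode above 0.03 m).
It fails at once if the thermometer was moved more than 30 mm (distance of gauge_center from where it was at the start of the episode above 0.03 m).
It fails at once if the bowl was moved more than 30 mm (distance of bowl_in from where it was at the start of the episode above 0.03 m).
It also fails if it takes over 72 s, if anything falls off the work surface, if the arm or the gripper's body presses on something with over 40 N, if the wrist force passes 120 N, or if a joint passes its speed limit or range.

## Working session

There is one attempt and no reset: what is moved stays moved. The work goes in short steps, Python scripts to look and compute and a tool call to move; the robot and the scene stay as the last step left them, time stands still between calls to the robot, and variables do not carry over. Pictures are saved under pics/ and viewed, at most 10 in all, crops included, and the job is handed in when it is done.

Besides the shell and the picture viewer there is one more tool, called after "Request:" as a command line: name --pt "numbers of a row" for each row, then --argument value for the rest. arm_command: Moves the arm, as the interface text tells. Its arguments: {"type":"object","properties":{"series":{"type":"array"},"force":{"type":"number"}},"required":["series"]}

```bash
mkdir -p pics
cat > h.py <<'E'
import numpy as np, cv2
from scipy.spatial.transform import Rotation as R
from workcell import monitor, imaging, order, spotter
def K(c):
    f=c["image"].shape[0]/2/np.tan(np.radians(c["vfov"])/2); return f,c["cx"],c["cy"]
def rot(c):
    a=np.array(c["attitude"],float)
    return a if a.shape==(3,3) else R.from_rotvec(a).as_matrix() if a.size==3 else R.from_quat(a).as_matrix()
def cloud(c):
    f,cx,cy=K(c); d=c["depth"]; v,u=np.mgrid[:d.shape[0],:d.shape[1]]
    P=np.stack([(u-cx)/f*d,(v-cy)/f*d,d],-1)
    return P@rot(c).T+np.array(c["eye"])
def proj(c,p):
    f,cx,cy=K(c); q=(np.array(p)-c["eye"])@rot(c); return q[...,0]/q[...,2]*f+cx,q[...,1]/q[...,2]*f+cy
def ray(c,uv,z):
    f,cx,cy=K(c); d=rot(c)@np.array([(uv[0]-cx)/f,(uv[1]-cy)/f,1]); e=np.array(c["eye"]); return e+d*(z-e[2])/d[2]
def save(c,n): cv2.imwrite("pics/"+n,cv2.cvtColor(c["image"],cv2.COLOR_RGB2BGR))
E
python3 - <<'E'
from h import *
s=monitor.sense(); print({k:np.round(v,3) for k,v in s.items()})
ims=[]
for n in("top","side"):
    c=imaging.capture(n); print(n,c["eye"],c["attitude"],c["vfov"],c["cx"],c["cy"]); ims.append(c["image"])
    P=cloud(c)
    for t in ["shaker_center","cap_center","bowl_in","holder","board","closed_jar_center","flask_center","gauge_center"]:
        for r in spotter.trace(n,t)[:3]:
            m=r["pixels"]; q=P[m&(c["depth"]>0)]
            print(t,round(r["confidence"],2),np.round(r["uv"]),m.sum(),np.round(np.median(q,0),3),np.round(np.percentile(q,[2,98],axis=0),3).tolist())
cv2.imwrite("pics/a.png",cv2.cvtColor(cv2.resize(np.vstack(ims),None,fx=.78,fy=.78),cv2.COLOR_RGB2BGR))
E
```

```text
{'time': np.float64(0.0), 'q': array([-1.41 ,  0.351,  1.652,  0.   ,  1.139, -0.085]), 'qvel': array([-0.001, -0.   ,  0.003,  0.001,  0.001,  0.001]), 'tau': array([-1.0000e-03, -5.0610e+01, -2.9141e+01, -0.0000e+00,  4.0000e-03,
        0.0000e+00]), 'ee_pos': array([ 0.134, -0.533,  0.231]), 'eef_rot': array([-3.117, -0.385,  0.   ]), 'force': array([ 0.11 , -0.165, -0.112]), 'ft_torque': array([-0.045, -0.039,  0.032]), 'grasp_force': np.float64(0.0), 'opening': np.float64(0.085)}
top [ 0.50101691 -0.01369311  0.99303754] [-2.13837396  2.18230501 -0.06110675] 48.950666186096356 259.1820608863366 189.33106270503922
shaker_center 0.96 [171. 284.] 656 [0.376 0.213 0.055] [[0.351, 0.188, -0.001], [0.403, 0.233, 0.094]]
shaker_center 0.65 [146. 171.] 599 [0.629 0.272 0.06 ] [[0.605, 0.252, 0.002], [0.649, 0.296, 0.094]]
shaker_center 0.55 [188. 177.] 526 [0.615 0.183 0.057] [[0.589, 0.157, 0.001], [0.634, 0.201, 0.095]]
cap_center 0.8 [172. 232.] 702 [0.493 0.195 0.102] [[0.466, 0.168, 0.079], [0.519, 0.225, 0.105]]
bowl_in 0.96 [372. 207.] 3139 [ 0.541 -0.242  0.021] [[0.477, -0.298
[... 1286 characters left out ...]
 [288. 295.] 4183 [ 0.55  -0.224  0.021] [[0.48, -0.294, 0.003], [0.606, -0.169, 0.05]]
holder 0.94 [178. 181.] 855 [0.473 0.179 0.021] [[0.451, 0.147, 0.001], [0.536, 0.35, 0.026]]
board 0.98 [201. 233.] 1918 [ 0.465 -0.008  0.006] [[0.414, -0.057, 0.003], [0.519, 0.049, 0.008]]
closed_jar_center 0.89 [171. 129.] 464 [0.496 0.286 0.095] [[0.474, 0.274, 0.046], [0.527, 0.32, 0.105]]
closed_jar_center 0.34 [202. 233.] 1903 [ 0.464 -0.008  0.006] [[0.414, -0.058, 0.003], [0.52, 0.048, 0.008]]
flask_center 0.7 [278. 166.] 1593 [0.661 0.021 0.104] [[0.641, 0.007, 0.006], [0.693, 0.05, 0.19]]
gauge_center 0.73 [344. 215.] 836 [ 0.747 -0.128  0.053] [[0.734, -0.156, 0.006], [0.773, -0.084, 0.061]]
```

View pics/a.png

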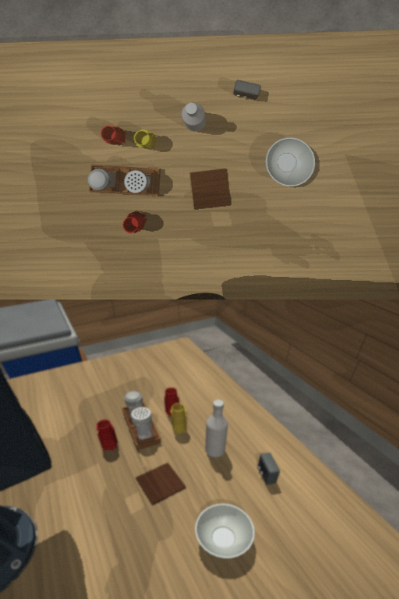

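The top view shows the holed white cap at (172,232), the domed-lid jar at (126,228), and red/yellow look-alike cups at (146,171), (188,177) and (171,284). The bowl is at (372,207) and the board at (270,242). The one with the holed cap fits the description. I'll confirm it in a crop and measure the poses. The moves only offer yaw, so I also need to see how the arm behaves at its reach limit, because pouring needs tilt.

Run:
```python
from h import *
for n in("top","side"):
    c=imaging.capture(n); P=cloud(c); d=c["depth"]>0
    if n=="top": cv2.imwrite("pics/b.png",cv2.cvtColor(cv2.resize(c["image"][180:310,90:230],None,fx=4,fy=4,interpolation=cv2.INTER_CUBIC),cv2.COLOR_RGB2BGR))
    def box(x0,x1,y0,y1,z0,z1): return P[d&(P[...,0]>x0)&(P[...,0]<x1)&(P[...,1]>y0)&(P[...,1]<y1)&(P[...,2]>z0)&(P[...,2]<z1)]
    for nm,b in dict(cap=(.44,.55,.14,.245,.099,.108),lid=(.44,.55,.25,.36,.08,.115),hold=(.43,.56,.12,.37,.020,.028),board=(.39,.54,-.08,.07,.004,.012),rim=(.44,.64,-.34,-.13,.045,.056)).items():
        q=box(*b); r=cv2.minAreaRect(q[:,:2].astype(np.float32)); ce=cv2.minEnclosingCircle(q[:,:2].astype(np.float32))
        print(n,nm,len(q),np.round(q.mean(0),4),"rect",np.round(r[0],4),np.round(r[1],4),round(r[2],1),"circ",np.round(ce[0],4),round(ce[1],4))
```

```text
top cap 624 [0.4928 0.1975 0.1022] rect [0.4929 0.1969] [0.0599 0.057 ] 88.8 circ [0.4928 0.1973] 0.0305
top lid 643 [0.5009 0.2983 0.0987] rect [0.5011 0.3018] [0.0587 0.0584] 74.0 circ [0.5007 0.3024] 0.0305
top hold 1037 [0.4977 0.2438 0.0231] rect [0.4969 0.2503] [0.206  0.0819] 85.7 circ [0.4965 0.2503] 0.1097
top board 1623 [ 0.4647 -0.0041  0.0058] rect [ 0.4611 -0.0027] [0.1201 0.1377] 6.7 circ [ 0.4532 -0.0037] 0.0864
top rim 444 [ 0.5392 -0.2391  0.0484] rect [ 0.5399 -0.234 ] [0.1379 0.1357] 88.4 circ [ 0.5402 -0.2341] 0.0695
side cap 344 [0.4929 0.1968 0.1032] rect [0.4925 0.199 ] [0.0604 0.0605] 12.6 circ [0.4922 0.1992] 0.032
side lid 352 [0.4985 0.2918 0.097 ] rect [0.5001 0.2986] [0.0515 0.0586] 74.7 circ [0.5005 0.3019] 0.0299
side hold 524 [0.4856 0.2207 0.0238] rect [0.4976 0.2523] [0.2089 0.0826] 85.7 circ [0.4976 0.2529] 0.1111
side board 1851 [ 0.4654 -0.0055  0.0062] rect [ 0.4665 -0.0031] [0.1101 0.1112] 5.8 circ [ 0.4656 -0.0034] 0.0759
side rim 648 [ 0.546  -0.2291  0.0488] rect [ 0.5409 -0.2329] [0.1377 0.1377] 63.1 circ [ 0.5413 -0.2322] 0.0702
```

View pics/b.png

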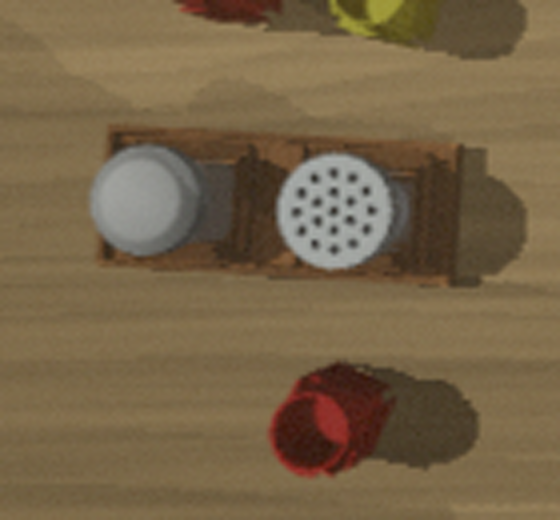

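Request:
arm_command --pt "100 0 4 0 0" --pt "100 0 8 0 0" --pt "100 0 12 0 0" --pt "100 0 16 0 0" --pt "100 0 20 0 0"

```text
time: 1.42
ee_pos: [0.183, -0.729, 0.2312]
eef_rot: [3.118, 0.385, -0.0]
force: [0.7, -0.3, -0.5]
opening: 0.0853
grasp_force: 0.0
```

Request:
arm_command --pt "100 0 4 0 0" --pt "100 0 8 0 0" --pt "100 0 12 0 0" --pt "100 0 16 0 0" --pt "100 0 20 0 0"

```text
time: 1.83
ee_pos: [0.2155, -0.861, 0.2316]
eef_rot: [3.114, 0.385, 0.001]
force: [0.2, -1.3, 1.3]
opening: 0.0854
grasp_force: 0.0
```

The crop confirms the target: the holed cap at crop (335,210), with the domed lid beside it at (145,200). Next I push on past the reach limit to see whether the tool tilts.

Request:
arm_command --pt "100 0 4 0 0" --pt "100 0 8 0 0" --pt "100 0 12 0 0" --pt "100 0 16 0 0" --pt "100 0 20 0 0"

```text
time: 2.25
ee_pos: [0.2213, -0.8839, 0.2084]
eef_rot: [3.083, 0.381, 0.006]
force: [0.1, 0.1, 0.2]
opening: 0.0853
grasp_force: 0.0
```

Request:
arm_command --pt "100 0 4 0 0" --pt "100 0 8 0 0" --pt "100 0 12 0 0" --pt "100 0 16 0 0" --pt "100 0 20 0 0"

```text
time: 2.67
ee_pos: [0.2242, -0.8953, 0.1866]
eef_rot: [3.057, 0.378, 0.011]
force: [-0.4, 0.7, 0.5]
opening: 0.0852
grasp_force: 0.0
```

Request:
arm_command --pt "100 0 -4 0 0" --pt "100 0 -8 0 0" --pt "100 0 -12 0 0" --pt "100 0 -16 0 0" --pt "100 0 -20 0 0"

```text
time: 3.08
ee_pos: [0.2001, -0.8013, 0.1814]
eef_rot: [3.057, 0.378, 0.011]
force: [0.3, -1.7, 0.4]
opening: 0.0853
grasp_force: 0.0
```

Tilt made at the reach limit persists afterwards: about 0.006 rad per row, outward, and later moves keep it. So I can build up about 60° of tool tilt, grip the jar from the side, and pour with a half turn about the tool axis. First I'll cancel the small tilt I have now by pushing at the inner limit, which is roughly on the way.

Request:
arm_command --pt "100 0 -4 -1 0" --pt "100 0 -8 -2 0" --pt "100 0 -12 -3 0" --pt "100 0 -16 -3 0" --pt "100 0 -20 -3 0"

```text
time: 3.5
ee_pos: [0.151, -0.6051, 0.2003]
eef_rot: [3.056, 0.378, 0.012]
force: [-0.1, -0.2, 0.2]
opening: 0.0854
grasp_force: 0.0
```

Request:
arm_command --pt "100 0 -4 0 0" --pt "100 0 -8 0 0" --pt "100 0 -12 0 0" --pt "100 0 -16 0 0" --pt "100 0 -20 0 0"

```text
time: 3.92
ee_pos: [0.1025, -0.4116, 0.1872]
eef_rot: [3.057, 0.378, 0.011]
force: [-0.4, -0.7, 0.4]
opening: 0.0851
grasp_force: 0.0
```

Request:
arm_command --pt "100 0 -4 0 0" --pt "100 0 -8 0 0" --pt "100 0 -12 0 0" --pt "100 0 -16 0 0" --pt "100 0 -20 0 0"

```text
time: 4.33
ee_pos: [0.0541, -0.2181, 0.1746]
eef_rot: [3.057, 0.378, 0.011]
force: [-0.7, 0.0, 1.0]
opening: 0.0853
grasp_force: 0.0
```

```bash
python3 -c "
from h import *
print(monitor.sense()['q'])"
```

```text
[-1.55251183 -0.26403717  2.46256675  0.01760503  0.88342979 -0.23881155]
```

Request:
arm_command --pt "100 0 -4 0 0" --pt "100 0 -6 0 0" --pt "100 0 -10 0 0" --pt "100 0 -14 0 0" --pt "100 0 -18 0 0"

```text
time: 4.75
ee_pos: [0.0203, -0.0868, 0.1738]
eef_rot: [3.077, 0.384, 0.013]
force: [9.8, 7.7, -3.9]
opening: 0.0853
grasp_force: 0.0
```

```bash
python3 -c "
from h import *
print(monitor.sense()['q'])"
```

```text
[-1.99212499 -0.78628668  2.64773901  0.0298362   1.24997209 -0.67841008]
```

```bash
cat >> h.py <<'E'
def shift(tgt,s=None):
    s=s or monitor.sense(); M=R.from_rotvec(s["eef_rot"]).as_matrix()
    print("q",np.round(s["q"],2),"toolz",np.round(M[:,2],3),"tooly",np.round(M[:,1],3),"yhead",round(np.degrees(np.arctan2(M[1,1],M[0,1])),1))
    sh=(np.array(tgt)-s["ee_pos"])@M*100; print("shift cm",np.round(sh,2)); return sh
E
python3 -c "
from h import *
shift([.25,-.25,.19]);shift([.493,.198,.17])"
```

```text
q [-1.99 -0.79  2.65  0.03  1.25 -0.68] toolz [ 0.013 -0.039 -0.999] tooly [ 0.245 -0.969  0.041] yhead -75.8
shift cm [18.27 21.51 -0.67]
q [-1.99 -0.79  2.65  0.03  1.25 -0.68] toolz [ 0.013 -0.039 -0.999] tooly [ 0.245 -0.969  0.041] yhead -75.8
shift cm [ 52.82 -16.01  -0.1 ]
```

Request:
arm_command --pt "100 1 4 0 0" --pt "100 3 7.5 0 0" --pt "100 6 10 0 0" --pt "100 10 11 0 0" --pt "100 14 11 0 0"

```text
time: 5.17
ee_pos: [0.0824, -0.1444, 0.1802]
eef_rot: [3.073, 0.376, 0.009]
force: [-0.3, -0.5, 0.2]
opening: 0.0856
grasp_force: 0.0
```

Request:
arm_command --pt "100 4 0 0 -7" --pt "100 8 -1 0 -14" --pt "100 12 -3 0 -21" --pt "100 16 -5 0 -28" --pt "100 20 -7 0 -35"

```text
time: 5.58
ee_pos: [0.1773, -0.0941, 0.1794]
eef_rot: [2.968, 0.884, -0.001]
force: [-0.3, -1.4, 0.5]
opening: 0.085
grasp_force: 0.0
```

```bash
python3 -c "
from h import *
shift([.493,.198,.15])"
```

```text
q [-0.69 -0.32  2.48 -0.03  0.95  0.32] toolz [ 0.012 -0.043 -0.999] tooly [ 0.547 -0.836  0.043] yhead -56.8
shift cm [42.44 -7.28  2.05]
```

Request:
arm_command --pt "100 4 -0.7 0 -7" --pt "100 8 -1.4 0 -14" --pt "100 12 -2 0 -21" --pt "100 16 -2.7 0 -28" --pt "100 20 -3.5 0 -35"

```text
time: 6.0
ee_pos: [0.3, 0.0199, 0.176]
eef_rot: [2.654, 1.6, -0.017]
force: [0.9, -2.7, 1.0]
opening: 0.0853
grasp_force: 0.0
```

```bash
python3 -c "
from h import *
shift([.493,.198,.15])"
```

```text
q [-0.05 -0.05  2.29 -0.05  0.88  0.47] toolz [ 0.012 -0.042 -0.999] tooly [ 0.884 -0.466  0.031] yhead -27.8
shift cm [24.83  8.68  2.08]
```

Request:
arm_command --pt "100 3.8 1.3 0 -5" --pt "100 7.6 2.6 0.3 -10" --pt "100 11.4 4 0.6 -15" --pt "100 15.2 5.3 1 -20" --pt "100 19 6.6 1.5 -23"

```text
time: 6.42
ee_pos: [0.4483, 0.1558, 0.1565]
eef_rot: [2.284, 2.1, -0.03]
force: [1.4, -1.1, 1.2]
opening: 0.0852
grasp_force: 0.0
```

Request:
arm_command --pt "100 0 0 0 0" --pt "100 0 0 0 0"

```text
time: 6.58
ee_pos: [0.4473, 0.1547, 0.1559]
eef_rot: [2.289, 2.096, -0.033]
force: [-0.5, -1.1, 0.4]
opening: 0.0851
grasp_force: 0.0
```

```bash
python3 -c "
from h import *
shift([.493,.1985,.066])"
```

```text
q [ 0.26  0.32  1.92 -0.05  0.91  0.38] toolz [ 0.01  -0.042 -0.999] tooly [ 0.996 -0.088  0.014] yhead -5.0
shift cm [5.13 4.04 8.84]
```

Request:
arm_command --pt "100 3 2.2 0 0" --pt "100 5.1 4 1 0" --pt "100 5.1 4 3 0" --pt "100 5.1 4 6 0" --pt "100 5.1 4 8.8 0"

```text
time: 7.0
ee_pos: [0.492, 0.1967, 0.0669]
eef_rot: [2.291, 2.092, -0.03]
force: [-0.8, -0.3, 0.5]
opening: 0.085
grasp_force: 0.0
```

Request:
arm_command --pt "50 0 0 0 0" --pt "50 0 0 0 0" --pt "50 0 0 0 0" --pt "50 0 0 0 0" --pt "50 0 0 0 0" --force 40

```text
time: 7.42
ee_pos: [0.493, 0.1974, 0.0687]
eef_rot: [2.29, 2.093, -0.028]
force: [1.4, -0.9, 0.7]
opening: 0.0593
grasp_force: 43.0
```

```bash
python3 -c "
from h import *
shift([.493,.1985,.066]); s=monitor.sense(); print(s['opening'],s['grasp_force'],s['force'],s['ft_torque'])
c=imaging.capture('side'); u,v=proj(c,[.493,.198,.1]); u,v=int(u),int(v); print(u,v)
cv2.imwrite('pics/c.png',cv2.cvtColor(cv2.resize(c['image'][max(0,v-90):v+70,max(0,u-90):u+90],None,fx=3.5,fy=3.5),cv2.COLOR_RGB2BGR))"
```

```text
q [ 0.31  0.55  1.82 -0.06  0.77  0.45] toolz [ 0.013 -0.041 -0.999] tooly [ 0.996 -0.089  0.017] yhead -5.1
shift cm [ 0.12 -0.01  0.27]
0.059286074357440634 43.02077125059441 [ 1.38564257 -0.92505152  0.65515785] [-0.02519316 -0.12568279  0.00775936]
180 146
```

View pics/c.png

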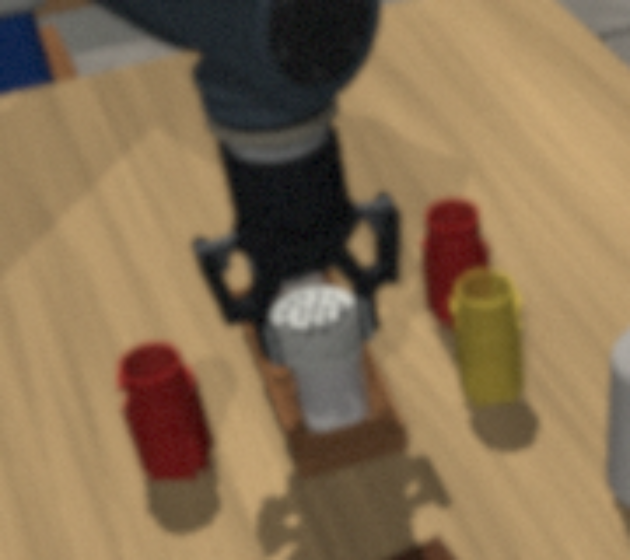

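The picture shows the fingers either side of the holed cap (crop 315,305), and the 59 mm opening agrees. Now I unscrew it.

Request:
arm_command --pt "50 0 0 0 -7" --pt "50 0 0 0 -14" --pt "50 0 0 0 -21" --pt "50 0 0 0 -28" --pt "50 0 0 0 -35"

```text
time: 7.88
ee_pos: [0.4931, 0.1975, 0.0682]
eef_rot: [1.55, 2.696, -0.046]
force: [1.3, -0.6, 4.3]
opening: 0.0594
grasp_force: 43.4
```

Request:
arm_command --pt "50 0 0 0 -7" --pt "50 0 0 0 -14" --pt "50 0 0 0 -21" --pt "50 0 0 0 -28" --pt "50 0 0 0 -35"

```text
time: 8.3
ee_pos: [0.4935, 0.1976, 0.0686]
eef_rot: [0.67, 3.046, -0.058]
force: [0.9, -1.1, 6.8]
opening: 0.0593
grasp_force: 43.7
```

Request:
arm_command --pt "50 0 0 0 -7" --pt "50 0 0 0 -14" --pt "50 0 0 0 -19" --pt "50 0 0 0 -19"

```text
time: 8.63
ee_pos: [0.4937, 0.1977, 0.0688]
eef_rot: [0.159, 3.12, -0.062]
force: [1.8, -0.8, 7.9]
opening: 0.0594
grasp_force: 43.8
```

Request:
arm_command --pt "50 0 0 -1 0" --pt "50 0 0 -2 0" --pt "50 0 0 -3 0"

```text
time: 8.88
ee_pos: [0.4918, 0.1986, 0.0983]
eef_rot: [0.168, 3.124, -0.064]
force: [-0.1, 0.7, -0.8]
opening: 0.0593
grasp_force: 43.3
```

```bash
python3 -c "
from h import *
shift([.466,-.003,.12]); s=monitor.sense(); print(s['opening'],s['grasp_force'],s['force'],s['ft_torque'])
c=imaging.capture('side'); u,v=proj(c,[.493,.198,.1]); u,v=int(u),int(v); print(u,v)
cv2.imwrite('pics/d.png',cv2.cvtColor(cv2.resize(c['image'][max(0,v-90):v+70,max(0,u-90):u+90],None,fx=3.5,fy=3.5),cv2.COLOR_RGB2BGR))"
```

```text
q [ 0.32  0.5   1.81 -0.06  0.84 -1.11] toolz [ 0.011 -0.042 -0.999] tooly [ 0.107  0.993 -0.04 ] yhead 83.8
shift cm [  0.37 -20.39  -1.35]
0.05931105651975456 43.269227638375014 [-0.06843469  0.74193632 -0.77514661] [ 0.06233227 -0.02985036 -0.03094447]
180 146
```

View pics/d.png

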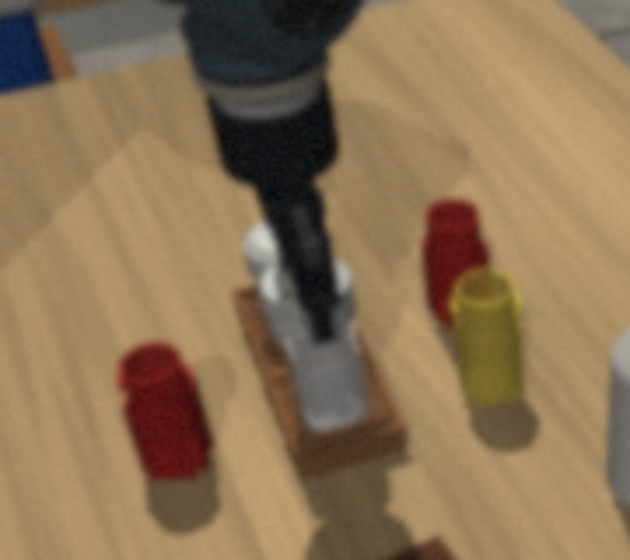

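The jar still stands in its pocket and the cap is clear above it. Now I carry the cap to the board.

Request:
arm_command --pt "50 0 0 -2.5 0" --pt "50 0 -2 -3.5 0" --pt "50 0 -6 -3.5 0" --pt "50 0 -10 -3 0" --pt "50 0 -14 -2 0"

```text
time: 9.35
ee_pos: [0.4769, 0.0592, 0.1241]
eef_rot: [0.165, 3.121, -0.064]
force: [1.8, 0.0, -0.4]
opening: 0.0594
grasp_force: 43.4
```

Request:
arm_command --pt "50 0.2 -4 2 0" --pt "50 0.3 -6.4 5 0" --pt "50 0.3 -6.4 8 0" --pt "50 0.3 -6.4 9 0" --pt "50 0.3 -6.4 9 0"

```text
time: 9.77
ee_pos: [0.4666, -0.0067, 0.0339]
eef_rot: [0.169, 3.128, -0.064]
force: [-0.1, 1.1, -0.1]
opening: 0.0593
grasp_force: 43.4
```

```bash
python3 -c "
from h import *
shift([.466,-.003,.008]); s=monitor.sense(); print(s['opening'],s['grasp_force'],s['force'],s['ft_torque'])"
```

```text
q [-0.09  0.53  2.   -0.07  0.6  -1.49] toolz [ 0.007 -0.042 -0.999] tooly [ 0.108  0.993 -0.041] yhead 83.8
shift cm [0.13 0.47 2.57]
0.05930437252874815 43.38138070888817 [-0.08716946  1.09048351 -0.06063329] [0.05215456 0.04885741 0.04196177]
```

Request:
arm_command --pt "50 0.1 0.3 1 0" --pt "50 0.1 0.3 1.8 0" --pt "50 0.1 0.3 2.3 0" --pt "50 0.1 0.3 2.5 0"

```text
time: 10.1
ee_pos: [0.4674, -0.0042, 0.0099]
eef_rot: [0.166, 3.124, -0.065]
force: [-0.2, -0.3, -0.6]
opening: 0.0591
grasp_force: 43.4
```

```bash
python3 -c "
from h import *
shift([.466,-.003,.006]); s=monitor.sense(); print(s['force'],s['ee_pos'])"
```

```text
q [-0.09  0.58  2.01 -0.08  0.55 -1.48] toolz [ 0.011 -0.042 -0.999] tooly [ 0.106  0.994 -0.041] yhead 83.9
shift cm [0.16 0.12 0.39]
[-0.1563054  -0.27188771 -0.58974917] [ 0.46743774 -0.00417507  0.00993134]
```

Request:
arm_command --pt "50 0 0 0.3 0" --pt "50 0 0 0.5 0" --pt "70 0 0 0.5 0" --pt "100 0 0 0.5 0" --pt "100 0 0 0.5 0"

```text
time: 10.52
ee_pos: [0.4675, -0.005, 0.0053]
eef_rot: [0.167, 3.123, -0.065]
force: [-0.6, -0.1, -0.9]
opening: 0.0812
grasp_force: 0.0
```

Request:
arm_command --pt "100 0 0 0 0" --pt "100 0 0 -2 0" --pt "100 0 0 -5 0" --pt "100 0 0 -9 0" --pt "100 0 0 -13 0"

```text
time: 10.93
ee_pos: [0.4653, 0.0006, 0.1363]
eef_rot: [0.168, 3.125, -0.064]
force: [1.2, -0.9, 0.2]
opening: 0.0853
grasp_force: 0.0
```

```bash
python3 -c "
from h import *
shift([.03,.88,.3]); s=monitor.sense(); print(s['force'],s['ee_pos'])
c=imaging.capture('side'); P=cloud(c)
for r in spotter.trace('side','cap_center')[:2]:
  q=P[r['pixels']&(c['depth']>0)]; print(r['confidence'],np.median(q,0),np.percentile(q,[2,98],axis=0).round(3).tolist())"
```

```text
q [-0.08  0.33  1.96 -0.05  0.84 -1.5 ] toolz [ 0.009 -0.042 -0.999] tooly [ 0.107  0.993 -0.041] yhead 83.8
shift cm [ 52.44  82.03 -20.41]
[ 1.24749381 -0.87943393  0.24661753] [0.46526544 0.00063803 0.13628595]
0.63 [ 0.46327159 -0.0132045   0.03455847] [[0.436, -0.033, 0.006], [0.492, 0.024, 0.037]]
```

The cap lies flat on the board, with its top at 0.0346 m. Next I fit a rough arm model from the logged states, to check which tilted grasp and pour poses are feasible.

```bash
cat > kin.py <<'E'
import numpy as np
from scipy.optimize import least_squares
from scipy.spatial.transform import Rotation as R
lo=np.array([-2.75,-.79,.01,-1.57,.07,-2.87]);hi=np.array([2.75,2.1,2.65,4.71,3.14,2.87])
D=[([-1.41,.351,1.652,0,1.139,-.085],[.134,-.533,.231]),([-1.5525,-.264,2.4626,.0176,.8834,-.2388],[.0541,-.2181,.1746]),([-1.992,-.7863,2.6477,.03,1.25,-.678],[.0203,-.0868,.1738]),
([.26,.32,1.92,-.05,.91,.38],[.4473,.1547,.1559]),([.31,.55,1.82,-.06,.77,.45],[.493,.1974,.0687]),([-.09,.58,2.01,-.08,.55,-1.48],[.4674,-.0042,.0099]),([-.08,.33,1.96,-.05,.84,-1.5],[.4653,.0006,.1363]),([-.05,-.05,2.29,-.05,.88,.47],[.3,.0199,.176])]
ry=lambda a:R.from_euler('y',a); rz=lambda a:R.from_euler('z',a)
def fk(q,p):
    A=rz(q[0]); B=A*ry(q[1]); C=A*ry(q[1]+q[2]); T=C*rz(q[3])*ry(q[4])
    return A.apply([p[0],p[1],p[2]])+B.apply([0,0,p[3]])+C.apply([p[4],0,p[5]])+T.apply([0,0,p[6]]), T*rz(q[5])*rz(np.pi/2)
f=least_squares(lambda p:np.concatenate([fk(np.array(q),p)[0]-x for q,x in D]+[.01*(p-[0,.05,.3,.4,0,.4,.25])]),[0,.05,.3,.4,0,.4,.25]); P=f.x
def ik(pos,Rt,seed):
    def e(q):
        x,T=fk(q,P); return np.concatenate([(x-pos)*5,(T.inv()*Rt).as_rotvec()])
    s=least_squares(e,np.clip(seed,lo+1e-3,hi-1e-3),bounds=(lo,hi)); return s.x,np.abs(s.fun).max()
def tool(theta,head,flip):  # tool z tilted theta from down towards heading; tool y horizontal
    z=np.array([np.sin(theta)*np.cos(head),np.sin(theta)*np.sin(head),-np.cos(theta)])
    y=flip*np.array([-np.sin(head),np.cos(head),0]); return R.from_matrix(np.array([np.cross(y,z),y,z]).T)
E
python3 - <<'E'
from kin import *
print(P.round(4),[np.round((fk(np.array(q),P)[0]-x)*1000) for q,x in D])
rng=np.random.default_rng(0)
sh=np.array([.493,.198,.055]); bo=np.array([.541,-.233,.13])
for th in (55,60):
  for hd in (85.7,):
    for fl in (1,-1):
      th_,h_=np.radians([th,hd]); T=tool(th_,h_,fl); z=T.apply([0,0,1])
      for nm,pt,yaws in(("grip",sh+.019*z,[0]),("pour",bo+.019*z+[0,.045,0],[180,-180,150,-150]),):
        for yw in yaws:
          sol={}
          for k in range(14):
            q,er=ik(pt,T*rz(np.radians(yw)),rng.uniform(lo,hi))
            if er<.01: sol[tuple(q.round(1))]=1
          print(th,hd,fl,nm,yw,[tuple(map(float,s)) for s in sol])
E
```

```text
[0.0047 0.0465 0.2387 0.4858 0.0394 0.4318 0.2474] [array([-0.,  0., -0.]), array([-0.,  0.,  1.]), array([-0.,  0., -1.]), array([-3.,  2., -2.]), array([ 3., -1., -0.]), array([-2., -1., -0.]), array([ 0., -0.,  1.]), array([2., 2., 2.])]
55 85.7 1 grip 0 [(-0.1, 0.7, 2.0, 1.3, 1.0, 2.1)]
55 85.7 1 pour 180 [(-0.7, 0.8, 1.5, 0.7, 1.5, -0.9)]
55 85.7 1 pour -180 [(-0.7, 0.8, 1.5, 0.7, 1.5, -0.9)]
55 85.7 1 pour 150 [(-0.7, 0.8, 1.5, 0.7, 1.5, -1.4)]
55 85.7 1 pour -150 [(-0.7, 0.8, 1.5, 0.7, 1.5, -0.4)]
55 85.7 -1 grip 0 [(-0.1, 0.7, 2.0, 1.3, 1.0, -1.1)]
55 85.7 -1 pour 180 [(-0.7, 0.8, 1.5, 0.7, 1.5, 2.2)]
55 85.7 -1 pour -180 [(-0.7, 0.8, 1.5, 0.7, 1.5, 2.2)]
55 85.7 -1 pour 150 [(-0.7, 0.8, 1.5, 0.7, 1.5, 1.7)]
55 85.7 -1 pour -150 [(-0.7, 0.8, 1.5, 0.7, 1.5, 2.7)]
60 85.7 1 grip 0 [(-0.1, 0.8, 2.0, 1.3, 1.1, 2.0)]
60 85.7 1 pour 180 [(-0.7, 0.8, 1.5, 0.8, 1.6, -0.9)]
60 85.7 1 pour -180 [(-0.7, 0.8, 1.5, 0.8, 1.6, -0.9)]
60 85.7 1 pour 150 [(-0.7, 0.8, 1.5, 0.8, 1.6, -1.5)]
60 85.7 1 pour -150 [(-0.7, 0.8, 1.5, 0.8, 1.6, -0.4)]
60 85.7 -1 grip 0 [(-0.1, 0.8, 2.0, 1.3, 1.1, -1.1)]
60 85.7 -1 pour 180 [(-0.7, 0.8, 1.5, 0.8, 1.6, 2.2)]
60 85.7 -1 pour -180 [(-0.7, 0.8, 1.5, 0.8, 1.6, 2.2)]
60 85.7 -1 pour 150 [(-0.7, 0.8, 1.5, 0.8, 1.6, 1.7)]
60 85.7 -1 pour -150 [(-0.7, 0.8, 1.5, 0.8, 1.6, 2.7)]
```

```bash
cat > sim.py <<'E'
from kin import *
def step(q,dp,w,yaw=0):
    x,T=fk(q,P); pos=x+T.apply(dp); Rt=T*rz(np.radians(yaw))
    def e(k):
        a,b=fk(k,P); return np.concatenate([a-pos,w*(b.inv()*Rt).as_rotvec()])
    return least_squares(e,np.clip(q,lo+1e-4,hi-1e-4),bounds=(lo,hi)).x
def info(q):
    x,T=fk(q,P); z=T.apply([0,0,1]); return x.round(3),"tilt",round(float(np.arccos(-z[2])),3),"head",round(float(np.degrees(np.arctan2(z[1],z[0]))),1),"q",q.round(2)
E
python3 - <<'E'
from sim import *
# calibrate w on the first experiment
for w in(.3,.5,1,1.5):
    q,_=ik(np.array([.2155,-.861,.2316]),R.from_rotvec([3.114,.385,.001]),[-1.35,1,.6,0,1.2,0]); r=[]
    for k in range(10):
        q=step(q,[0,.0417,0],w); r.append(info(q)[2]) if k%5==4 else 0
    print(w,r,info(q))
w=1
E
```

```text
0.3 [0.332, 0.661] (array([ 0.253, -1.011,  0.29 ]), 'tilt', 0.661, 'head', -75.9, 'q', array([-1.38,  1.25,  0.01,  0.03,  1.22, -0.05]))
0.5 [0.161, 0.327] (array([ 0.238, -0.95 ,  0.215]), 'tilt', 0.327, 'head', -75.9, 'q', array([-1.38,  1.29,  0.01,  0.02,  1.51, -0.05]))
1 [0.049, 0.097] (array([ 0.226, -0.903,  0.167]), 'tilt', 0.097, 'head', -75.8, 'q', array([-1.38,  1.33,  0.01,  0.01,  1.7 , -0.05]))
1.5 [0.025, 0.046] (array([ 0.224, -0.893,  0.157]), 'tilt', 0.046, 'head', -75.7, 'q', array([-1.38,  1.34,  0.01,  0.  ,  1.74, -0.05]))
```

Run:
```python
from sim import *
h=np.radians(85.7); w=1.2
T=tool(.0,h,-1); u=np.array([np.cos(h),np.sin(h),0])
for z0 in (.2,.45):
  q0,er=ik(u*.8+[0,0,z0],T,[1.5,1,.6,0,1.2,1.57]); print(z0,er,info(q0))
  for al in (-60,-30,0,30,60):
    q=q0.copy(); out=[]
    for k in range(160):
        a=np.radians(al); q=step(q,.0417*np.array([np.cos(a),0,np.sin(a)]),w)
        if k%40==39: out.append(info(q)[2])
    print(al,out,info(q))
# path continuity: from tilted pose at limit to grip
q,er=ik(u*.8+[0,0,.5],tool(1,h,-1),[1.5,.7,.6,0,.8,1.57]); print("start",info(q),er)
g=np.array([.493,.198,.055])-u*.1+[0,0,.06]; x0=fk(q,P)[0]
for t in np.linspace(.1,1,10):
    q,er=ik(x0+(g-x0)*t,tool(1,h,-1),q); print(round(t,1),q.round(2),round(er,3))
```

```text
0.2 3.688925933017188e-15 (array([0.06 , 0.798, 0.2  ]), 'tilt', 0.0, 'head', -92.6, 'q', array([ 1.44,  0.87,  0.84, -0.  ,  1.42,  1.51]))
-60 [0.184, 0.356, 0.517, 0.661] (array([0.015, 0.198, 0.962]), 'tilt', 0.661, 'head', 85.7, 'q', array([-0.05, -0.05,  0.01,  1.6 ,  2.48,  1.64]))
-30 [0.241, 0.495, 0.748, 1.002] (array([0.028, 0.375, 1.01 ]), 'tilt', 1.002, 'head', 85.7, 'q', array([1.21, 0.12, 0.01, 0.26, 2.01, 1.53]))
0 [0.256, 0.527, 0.796, 1.064] (array([0.059, 0.788, 0.84 ]), 'tilt', 1.064, 'head', 85.7, 'q', array([1.41, 0.62, 0.01, 0.07, 1.45, 1.52]))
30 [0.228, 0.456, 0.675, 0.892] (array([0.082, 1.091, 0.287]), 'tilt', 0.892, 'head', 85.7, 'q', array([1.44, 1.3 , 0.01, 0.05, 0.94, 1.51]))
60 [0.155, 0.29, 0.418, 0.549] (array([ 0.069,  0.911, -0.459]), 'tilt', 0.549, 'head', 85.7, 'q', array([1.44, 2.08, 0.01, 0.06, 0.5 , 1.46]))
0.45 1.0439380370627403e-08 (array([0.06 , 0.798, 0.45 ]), 'tilt', 0.0, 'head', 85.7, 'q', array([1.44, 0.98, 0.06, 0.  , 2.11, 1.51]))
-60 [0.193, 0.36, 0.521, 0.663] (array([0.015, 0.198, 0.962]), 'tilt', 0.663, 'head', 85.7, 'q', array([
[... 488 characters left out ...]
, 0.552] (array([ 0.069,  0.913, -0.457]), 'tilt', 0.552, 'head', 85.7, 'q', array([1.44, 2.08, 0.01, 0.06, 0.5 , 1.46]))
start (array([0.06 , 0.798, 0.5  ]), 'tilt', 1.0, 'head', 85.7, 'q', array([1.42, 0.33, 1.3 , 0.13, 0.52, 1.41])) 1.8562928971732612e-13
0.1 [1.32 0.21 1.54 0.38 0.42 1.13] 0.0
0.2 [1.19 0.12 1.74 0.73 0.39 0.71] 0.0
0.3 [1.03 0.06 1.92 1.08 0.44 0.27] 0.0
0.4 [ 0.84  0.02  2.06  1.29  0.56 -0.07] 0.0
0.5 [ 0.62  0.03  2.16  1.38  0.72 -0.32] 0.0
0.6 [ 0.38  0.09  2.22  1.38  0.88 -0.53] 0.0
0.7 [ 0.15  0.2   2.23  1.32  1.01 -0.71] 0.0
0.8 [-0.04  0.33  2.19  1.23  1.1  -0.85] 0.0
0.9 [-0.2   0.47  2.1   1.14  1.16 -0.94] 0.0
1.0 [-0.33  0.61  1.97  1.05  1.22 -0.99] 0.0
```

The model fits to within a few mm. Pushing along tool +x at the outer limit around azimuth 86° gives about 0.0067 rad per row, and the path back to the jar is continuous in the joints. I'm going there with the gripper yawed so that the closing axis lies along x.

Request:
arm_command --pt "100 2.1 3.2 -1.4 7" --pt "100 4.2 6.4 -2.8 14" --pt "100 6.3 9.6 -4.2 21" --pt "100 8.4 12.8 -5.6 28" --pt "100 10.5 16 -7 35"

```text
time: 11.45
ee_pos: [0.3861, 0.1573, 0.1909]
eef_rot: [1.012, 2.949, -0.057]
force: [0.4, 0.2, 0.2]
opening: 0.0853
grasp_force: 0.0
```

Request:
arm_command --pt "100 3.5 1.4 -1.4 7" --pt "100 7 2.8 -2.8 14" --pt "100 10.5 4.2 -4.2 21" --pt "100 14 5.6 -5.6 28" --pt "100 17.5 7 -7 35"

```text
time: 11.87
ee_pos: [0.3017, 0.3019, 0.2454]
eef_rot: [1.743, 2.574, -0.045]
force: [1.3, 0.2, -0.2]
opening: 0.0853
grasp_force: 0.0
```

Request:
arm_command --pt "100 3.8 -0.9 -1 4" --pt "100 7.6 -1.8 -2 8" --pt "100 11.4 -2.6 -3 12" --pt "100 15.2 -3.5 -4 16" --pt "100 19 -4.2 -5 18"

```text
time: 12.28
ee_pos: [0.1904, 0.4642, 0.2873]
eef_rot: [2.12, 2.269, -0.037]
force: [1.3, -0.2, 0.4]
opening: 0.0854
grasp_force: 0.0
```

```bash
python3 -c "
from h import *
shift([.06,.8,.4]); print(monitor.sense()['ee_pos'])"
```

```text
q [ 1.1   0.22  1.68 -0.03  1.27  1.05] toolz [ 0.01  -0.042 -0.999] tooly [0.998 0.068 0.007] yhead 3.9
shift cm [ 33.87 -10.65 -12.81]
[0.19042027 0.46421921 0.28726463]
```

Request:
arm_command --pt "100 3.8 -1.2 -1 4" --pt "100 7.6 -2.4 -2 8" --pt "100 11.4 -3.6 -3 8" --pt "100 15.2 -4.8 -4 8" --pt "100 19 -6 -5 8"

```text
time: 12.7
ee_pos: [0.1172, 0.6517, 0.3283]
eef_rot: [2.268, 2.118, -0.033]
force: [1.1, 0.9, 0.4]
opening: 0.0851
grasp_force: 0.0
```

Request:
arm_command --pt "100 4.1 -0.5 -0.5 0" --pt "100 8.2 -1 -1 0" --pt "100 12.3 -1.5 -1 0" --pt "100 16.4 -2 -1 0" --pt "100 20.5 -2 -1 0"

```text
time: 13.12
ee_pos: [0.1113, 0.8199, 0.3315]
eef_rot: [2.267, 2.119, -0.035]
force: [0.2, 0.3, 1.1]
opening: 0.0854
grasp_force: 0.0
```

Request:
arm_command --pt "100 4.1 0 0 0" --pt "100 8.2 0 0 0" --pt "100 12.3 0 0 0" --pt "100 16.4 0 0 0" --pt "100 20.5 0 0 0"

```text
time: 13.53
ee_pos: [0.1105, 0.8659, 0.2939]
eef_rot: [2.28, 2.13, -0.003]
force: [0.1, 0.5, 0.4]
opening: 0.085
grasp_force: 0.0
```

```bash
python3 -c "
from h import *
shift([.06,.8,.4]); print(monitor.sense()['ee_pos'])"
```

```text
q [ 1.4   1.19  0.01 -0.02  1.95  1.46] toolz [ 0.014 -0.017 -1.   ] tooly [ 0.998 -0.068  0.015] yhead -3.9
shift cm [ -7.09  -4.44 -10.57]
[0.11052008 0.86586676 0.29385162]
```

Request:
arm_command --pt "100 100 0 0 0" --pt "100 100 0 0 0" --pt "100 100 0 0 0" --pt "100 100 0 0 0" --pt "100 100 0 0 0"

```text
time: 13.95
ee_pos: [0.1041, 0.8907, 0.2412]
eef_rot: [2.293, 2.142, 0.032]
force: [-0.3, 0.8, -0.4]
opening: 0.0853
grasp_force: 0.0
```

Request:
arm_command --pt "100 20 0 0 0" --pt "100 40 0 0 0" --pt "100 60 0 0 0" --pt "100 80 0 0 0" --pt "100 100 0 0 0"

```text
time: 14.37
ee_pos: [0.0987, 0.9088, 0.2007]
eef_rot: [-2.284, -2.135, -0.063]
force: [0.3, -0.0, 0.1]
opening: 0.0853
grasp_force: 0.0
```

Request:
arm_command --pt "100 4.1 0 0 0" --pt "100 8.2 0 0 0" --pt "100 12.3 0 0 0" --pt "100 16.4 0 0 0" --pt "100 20.5 0 0 0"

```text
time: 14.78
ee_pos: [0.0959, 0.921, 0.1821]
eef_rot: [-2.27, -2.121, -0.097]
force: [-0.1, 0.2, -0.2]
opening: 0.0852
grasp_force: 0.0
```

```bash
python3 -c "
from h import *
s=monitor.sense();M=R.from_rotvec(s['eef_rot']).as_matrix();print(np.arcsin(M[:,2]),s['q'],s['ee_pos'])"
```

```text
[ 0.02287847  0.0671486  -1.49984609] [ 1.42037771  1.31674998  0.01269542 -0.01275078  1.74230274  1.48526622] [0.09592561 0.92100466 0.18205616]
```

Request:
arm_command --pt "100 4.1 0 0 0" --pt "100 8.2 0 0 0" --pt "100 12.3 0 0 0" --pt "100 16.4 0 0 0" --pt "100 20.5 0 0 0"

```text
time: 15.2
ee_pos: [0.0932, 0.9317, 0.168]
eef_rot: [-2.255, -2.108, -0.129]
force: [0.2, -0.4, 0.1]
opening: 0.0856
grasp_force: 0.0
```

Request:
arm_command --pt "100 4.1 0 0 0" --pt "100 8.2 0 0 0" --pt "100 12.3 0 0 0" --pt "100 16.4 0 0 0" --pt "100 20.5 0 0 0"

```text
time: 15.62
ee_pos: [0.0908, 0.9413, 0.159]
eef_rot: [-2.239, -2.094, -0.162]
force: [-0.4, -0.1, 0.6]
opening: 0.0855
grasp_force: 0.0
```

Request:
arm_command --pt "100 4.1 0 0 0" --pt "100 8.2 0 0 0" --pt "100 12.3 0 0 0" --pt "100 16.4 0 0 0" --pt "100 20.5 0 0 0"

```text
time: 16.03
ee_pos: [0.0887, 0.9501, 0.1545]
eef_rot: [-2.224, -2.08, -0.193]
force: [0.2, -0.3, 0.9]
opening: 0.0858
grasp_force: 0.0
```

Request:
arm_command --pt "100 4.1 0 0 0" --pt "100 8.2 0 0 0" --pt "100 12.3 0 0 0" --pt "100 16.4 0 0 0" --pt "100 20.5 0 0 0"

```text
time: 16.45
ee_pos: [0.0867, 0.9582, 0.154]
eef_rot: [-2.208, -2.066, -0.225]
force: [0.8, 0.7, -0.8]
opening: 0.0853
grasp_force: 0.0
```

Request:
arm_command --pt "100 4.1 0 0 0" --pt "100 8.2 0 0 0" --pt "100 12.3 0 0 0" --pt "100 16.4 0 0 0" --pt "100 20.5 0 0 0"

```text
time: 16.87
ee_pos: [0.085, 0.9656, 0.1571]
eef_rot: [-2.192, -2.051, -0.256]
force: [-0.0, -0.9, -0.7]
opening: 0.0852
grasp_force: 0.0
```

Request:
arm_command --pt "100 4.1 0 0 0" --pt "100 8.2 0 0 0" --pt "100 12.3 0 0 0" --pt "100 16.4 0 0 0" --pt "100 20.5 0 0 0"

```text
time: 17.28
ee_pos: [0.0834, 0.9724, 0.1634]
eef_rot: [-2.175, -2.036, -0.287]
force: [-0.5, -0.4, 0.1]
opening: 0.0857
grasp_force: 0.0
```

```bash
python3 -c "
from h import *
s=monitor.sense();M=R.from_rotvec(s['eef_rot']).as_matrix();print(s['time'],np.arccos(-M[2,2]),np.degrees(np.arctan2(M[1,2],M[0,2])),M[:,1],s['q'],s['ee_pos'])"
```

```text
17.2833 0.24229671910217399 80.93897514146013 [ 0.99740183 -0.06856953  0.02208635] [ 1.43931209  1.34497234  0.01288283 -0.00639875  1.54152414  1.50468298] [0.08340597 0.97243475 0.16339093]
```

Request:
arm_command --pt "100 4.1 0 0 0" --pt "100 8.2 0 0 0" --pt "100 12.3 0 0 0" --pt "100 16.4 0 0 0" --pt "100 20.5 0 0 0"

```text
time: 17.7
ee_pos: [0.082, 0.9786, 0.1723]
eef_rot: [-2.159, -2.021, -0.316]
force: [0.0, -0.1, -0.3]
opening: 0.0853
grasp_force: 0.0
```

Request:
arm_command --pt "100 4.1 0 0 0" --pt "100 8.2 0 0 0" --pt "100 12.3 0 0 0" --pt "100 16.4 0 0 0" --pt "100 20.5 0 0 0"

```text
time: 18.12
ee_pos: [0.0806, 0.9843, 0.1838]
eef_rot: [-2.142, -2.006, -0.346]
force: [-0.7, 0.8, 0.5]
opening: 0.0859
grasp_force: 0.0
```

Request:
arm_command --pt "100 4.1 0 0 0" --pt "100 8.2 0 0 0" --pt "100 12.3 0 0 0" --pt "100 16.4 0 0 0" --pt "100 20.5 0 0 0"

```text
time: 18.53
ee_pos: [0.0794, 0.9893, 0.1974]
eef_rot: [-2.125, -1.991, -0.374]
force: [0.2, 0.4, -0.5]
opening: 0.0854
grasp_force: 0.0
```

Request:
arm_command --pt "100 4.1 0 0 0" --pt "100 8.2 0 0 0" --pt "100 12.3 0 0 0" --pt "100 16.4 0 0 0" --pt "100 20.5 0 0 0"

```text
time: 18.95
ee_pos: [0.0782, 0.9937, 0.2129]
eef_rot: [-2.108, -1.975, -0.403]
force: [0.2, 0.4, 0.3]
opening: 0.0855
grasp_force: 0.0
```

Request:
arm_command --pt "100 4.1 0 0 0" --pt "100 8.2 0 0 0" --pt "100 12.3 0 0 0" --pt "100 16.4 0 0 0" --pt "100 20.5 0 0 0"

```text
time: 19.37
ee_pos: [0.0771, 0.9975, 0.2301]
eef_rot: [-2.09, -1.96, -0.43]
force: [-0.8, -0.7, -0.5]
opening: 0.0853
grasp_force: 0.0
```

Request:
arm_command --pt "100 4.1 0 0 0" --pt "100 8.2 0 0 0" --pt "100 12.3 0 0 0" --pt "100 16.4 0 0 0" --pt "100 20.5 0 0 0"

```text
time: 19.78
ee_pos: [0.076, 1.0006, 0.2488]
eef_rot: [-2.073, -1.944, -0.458]
force: [-0.2, 0.4, -0.4]
opening: 0.0857
grasp_force: 0.0
```

Request:
arm_command --pt "100 4.1 0 0 0" --pt "100 8.2 0 0 0" --pt "100 12.3 0 0 0" --pt "100 16.4 0 0 0" --pt "100 20.5 0 0 0"

```text
time: 20.2
ee_pos: [0.075, 1.003, 0.2687]
eef_rot: [-2.055, -1.928, -0.485]
force: [0.7, -0.5, -0.5]
opening: 0.0852
grasp_force: 0.0
```

Request:
arm_command --pt "100 4.1 0 0 0" --pt "100 8.2 0 0 0" --pt "100 12.3 0 0 0" --pt "100 16.4 0 0 0" --pt "100 20.5 0 0 0"

```text
time: 20.62
ee_pos: [0.0739, 1.0046, 0.2897]
eef_rot: [-2.037, -1.912, -0.511]
force: [-0.6, 0.3, 0.9]
opening: 0.0854
grasp_force: 0.0
```

Request:
arm_command --pt "100 4.1 0 0 0" --pt "100 8.2 0 0 0" --pt "100 12.3 0 0 0" --pt "100 16.4 0 0 0" --pt "100 20.5 0 0 0"

```text
time: 21.03
ee_pos: [0.0729, 1.0056, 0.3117]
eef_rot: [-2.019, -1.896, -0.537]
force: [-0.3, 0.8, 0.2]
opening: 0.0854
grasp_force: 0.0
```

Request:
arm_command --pt "100 4.1 0 0 0" --pt "100 8.2 0 0 0" --pt "100 12.3 0 0 0" --pt "100 16.4 0 0 0" --pt "100 20.5 0 0 0"

```text
time: 21.45
ee_pos: [0.0718, 1.0057, 0.3345]
eef_rot: [-2.001, -1.879, -0.563]
force: [-1.0, -0.5, -0.2]
opening: 0.0858
grasp_force: 0.0
```

Request:
arm_command --pt "100 4.1 0 0 0" --pt "100 8.2 0 0 0" --pt "100 12.3 0 0 0" --pt "100 16.4 0 0 0" --pt "100 20.5 0 0 0"

```text
time: 21.87
ee_pos: [0.0708, 1.0051, 0.3579]
eef_rot: [-1.983, -1.863, -0.588]
force: [0.8, 1.2, -0.1]
opening: 0.0854
grasp_force: 0.0
```

Request:
arm_command --pt "100 4.1 0 0 0" --pt "100 8.2 0 0 0" --pt "100 12.3 0 0 0" --pt "100 16.4 0 0 0" --pt "100 20.5 0 0 0"

```text
time: 22.28
ee_pos: [0.0698, 1.0037, 0.382]
eef_rot: [-1.965, -1.846, -0.613]
force: [0.9, 0.5, -0.1]
opening: 0.0854
grasp_force: 0.0
```

```bash
python3 -c "
from h import *
s=monitor.sense();M=R.from_rotvec(s['eef_rot']).as_matrix();print(s['time'],np.arccos(-M[2,2]),np.degrees(np.arctan2(M[1,2],M[0,2])),M[:,1],s['q'],s['ee_pos'])"
```

```text
22.2833 0.5826074742958112 83.88920780120797 [ 0.99728388 -0.06948523  0.02442668] [1.45363765 1.13935824 0.01295908 0.00585864 1.40669598 1.51665658] [0.06976736 1.00367314 0.38199963]
```

Request:
arm_command --pt "100 4.1 0 0 0" --pt "100 8.2 0 0 0" --pt "100 12.3 0 0 0" --pt "100 16.4 0 0 0" --pt "100 20.5 0 0 0"

```text
time: 22.7
ee_pos: [0.0687, 1.0015, 0.4066]
eef_rot: [-1.946, -1.829, -0.638]
force: [0.6, 0.1, 0.5]
opening: 0.0848
grasp_force: 0.0
```

Request:
arm_command --pt "100 4.1 0 0 0" --pt "100 8.2 0 0 0" --pt "100 12.3 0 0 0" --pt "100 16.4 0 0 0" --pt "100 20.5 0 0 0"

```text
time: 23.12
ee_pos: [0.0675, 0.9985, 0.4315]
eef_rot: [-1.928, -1.813, -0.662]
force: [-0.5, -0.3, 0.6]
opening: 0.0854
grasp_force: 0.0
```

Request:
arm_command --pt "100 4.1 0 0 0" --pt "100 8.2 0 0 0" --pt "100 12.3 0 0 0" --pt "100 16.4 0 0 0" --pt "100 20.5 0 0 0"

```text
time: 23.53
ee_pos: [0.0664, 0.9946, 0.4569]
eef_rot: [-1.909, -1.796, -0.685]
force: [0.5, -1.2, 1.4]
opening: 0.0855
grasp_force: 0.0
```

Request:
arm_command --pt "100 4.1 0 0 0" --pt "100 8.2 0 0 0" --pt "100 12.3 0 0 0" --pt "100 16.4 0 0 0" --pt "100 20.5 0 0 0"

```text
time: 23.95
ee_pos: [0.0652, 0.99, 0.4823]
eef_rot: [-1.89, -1.779, -0.709]
force: [-0.2, -0.4, -0.3]
opening: 0.0854
grasp_force: 0.0
```

Request:
arm_command --pt "100 4.1 0 0 0" --pt "100 8.2 0 0 0" --pt "100 12.3 0 0 0" --pt "100 16.4 0 0 0" --pt "100 20.5 0 0 0"

```text
time: 24.37
ee_pos: [0.064, 0.9845, 0.508]
eef_rot: [-1.871, -1.761, -0.732]
force: [0.5, -0.2, 0.9]
opening: 0.0856
grasp_force: 0.0
```

Request:
arm_command --pt "100 4.1 0 0 0" --pt "100 8.2 0 0 0" --pt "100 12.3 0 0 0" --pt "100 16.4 0 0 0" --pt "100 20.5 0 0 0"

```text
time: 24.78
ee_pos: [0.0628, 0.9783, 0.5337]
eef_rot: [-1.852, -1.744, -0.754]
force: [-0.3, 0.5, -0.3]
opening: 0.0852
grasp_force: 0.0
```

Request:
arm_command --pt "100 4.1 0 0 0" --pt "100 8.2 0 0 0" --pt "100 12.3 0 0 0" --pt "100 16.4 0 0 0" --pt "100 20.5 0 0 0"

```text
time: 25.2
ee_pos: [0.0615, 0.9712, 0.5595]
eef_rot: [-1.833, -1.727, -0.777]
force: [0.6, -0.2, -0.4]
opening: 0.0854
grasp_force: 0.0
```

Request:
arm_command --pt "100 4.1 0 0 0" --pt "100 8.2 0 0 0" --pt "100 12.3 0 0 0" --pt "100 16.4 0 0 0" --pt "100 20.5 0 0 0"

```text
time: 25.62
ee_pos: [0.0602, 0.9633, 0.5854]
eef_rot: [-1.814, -1.709, -0.799]
force: [0.3, -0.6, 0.6]
opening: 0.0857
grasp_force: 0.0
```

Request:
arm_command --pt "100 4.1 0 0 0" --pt "100 8.2 0 0 0" --pt "100 12.3 0 0 0" --pt "100 16.4 0 0 0" --pt "100 20.5 0 0 0"

```text
time: 26.03
ee_pos: [0.0589, 0.9547, 0.6111]
eef_rot: [-1.794, -1.692, -0.82]
force: [0.0, -0.2, 0.2]
opening: 0.0855
grasp_force: 0.0
```

Request:
arm_command --pt "100 4.1 0 0 0" --pt "100 8.2 0 0 0" --pt "100 12.3 0 0 0" --pt "100 16.4 0 0 0" --pt "100 20.5 0 0 0"

```text
time: 26.45
ee_pos: [0.0574, 0.9452, 0.6367]
eef_rot: [-1.775, -1.674, -0.842]
force: [-0.9, 0.4, 0.3]
opening: 0.0859
grasp_force: 0.0
```

Request:
arm_command --pt "100 4.1 0 0 0" --pt "100 8.2 0 0 0" --pt "100 12.3 0 0 0" --pt "100 16.4 0 0 0" --pt "100 20.5 0 0 0"

```text
time: 26.87
ee_pos: [0.056, 0.935, 0.6622]
eef_rot: [-1.755, -1.656, -0.862]
force: [0.5, 0.2, -1.1]
opening: 0.0855
grasp_force: 0.0
```

Request:
arm_command --pt "100 4.1 0 0 0" --pt "100 8.2 0 0 0" --pt "100 12.3 0 0 0" --pt "100 16.4 0 0 0" --pt "100 20.5 0 0 0"

```text
time: 27.28
ee_pos: [0.0546, 0.924, 0.6875]
eef_rot: [-1.735, -1.638, -0.883]
force: [0.1, 0.4, -0.6]
opening: 0.085
grasp_force: 0.0
```

Request:
arm_command --pt "100 4.1 0 0 0" --pt "100 8.2 0 0 0" --pt "100 12.3 0 0 0" --pt "100 16.4 0 0 0" --pt "100 20.5 0 0 0"

```text
time: 27.7
ee_pos: [0.053, 0.9123, 0.7126]
eef_rot: [-1.715, -1.62, -0.903]
force: [0.7, -0.4, -0.5]
opening: 0.0856
grasp_force: 0.0
```

Request:
arm_command --pt "100 4.1 0 0 0" --pt "100 8.2 0 0 0" --pt "100 12.3 0 0 0" --pt "100 16.4 0 0 0" --pt "100 20.5 0 0 0"

```text
time: 28.12
ee_pos: [0.0515, 0.8998, 0.7374]
eef_rot: [-1.695, -1.602, -0.923]
force: [-0.2, 0.4, -0.3]
opening: 0.0853
grasp_force: 0.0
```

Run:
```python
from h import *
import kin
s=monitor.sense();M=R.from_rotvec(s['eef_rot']).as_matrix();T=R.from_matrix(M)
print(s['time'],np.arccos(-M[2,2]),np.degrees(np.arctan2(M[1,2],M[0,2])),M[:,1],s['q'],s['ee_pos'])
print(np.round((kin.fk(s['q'],kin.P)[0]-s['ee_pos'])*1000), (kin.fk(s['q'],kin.P)[1].inv()*T).magnitude())
grasp=np.array([.493,.198,.058]); z=M[:,2]
pre=grasp+.019*z-.14*z; x=s['ee_pos']; q=s['q']
mid=np.array([.30,.30,.40])
print("pre",pre)
for a,b in((x,mid),(mid,pre)):
    for t in(.25,.5,.75,1): q,e=kin.ik(a+(b-a)*t,T,q); print(q.round(2),round(e,3))
print(shift(mid)); print(shift(pre));
```

```text
28.1167 0.9745734768637334 85.03469573862948 [ 0.99725595 -0.06976004  0.02478127] [1.45490075 0.77589952 0.01291866 0.02464404 1.37845658 1.51971248] [0.05148512 0.89977723 0.73741689]
[ -1. -16. -15.] 4.3709524189038457e-16
pre [0.48433411 0.09825277 0.12594405]
[1.31 0.25 1.03 0.18 0.89 1.33] 0.0
[ 1.08 -0.03  1.55  0.49  0.75  0.93] 0.0
[ 0.7  -0.21  1.9   0.88  0.87  0.37] 0.0
[ 0.17 -0.22  2.11  1.04  1.18 -0.17] 0.0
[-0.   -0.06  2.16  1.07  1.22 -0.45] 0.0
[-0.14  0.15  2.15  1.08  1.22 -0.69] 0.0
[-0.24  0.37  2.09  1.06  1.21 -0.87] 0.0
[-0.32  0.58  1.98  1.04  1.2  -0.98] 0.0
q [1.45 0.78 0.01 0.02 1.38 1.52] toolz [ 0.072  0.824 -0.562] tooly [ 0.997 -0.07   0.025] yhead -4.0
shift cm [-61.13  28.13 -28.72]
[-61.13444921  28.13118102 -28.71656519]
q [1.45 0.78 0.01 0.02 1.38 1.52] toolz [ 0.072  0.824 -0.562] tooly [ 0.997 -0.07   0.025] yhead -4.0
shift cm [-94.79  47.24 -28.64]
[-94.7891305   47.24225388 -28.63874432]
```

Tilt is 55.8° with heading 85°, which makes the mouth point about 22° below level after a half turn. Moving to the pre-grasp beside the jar.

Request:
arm_command --pt "100 -3.4 1.55 -1.6 0" --pt "100 -6.8 3.1 -3.2 0" --pt "100 -10.2 4.65 -4.8 0" --pt "100 -13.6 6.2 -6.4 0" --pt "100 -17 7.8 -8 0"

```text
time: 28.53
ee_pos: [0.0904, 0.8106, 0.6882]
eef_rot: [-1.694, -1.602, -0.923]
force: [0.2, 1.3, 1.4]
opening: 0.0855
grasp_force: 0.0
```

Request:
arm_command --pt "100 -3.4 1.55 -1.6 0" --pt "100 -6.8 3.1 -3.2 0" --pt "100 -10.2 4.65 -4.8 0" --pt "100 -13.6 6.2 -6.4 0" --pt "100 -17 7.8 -8 0"

```text
time: 28.95
ee_pos: [0.1595, 0.6428, 0.5946]
eef_rot: [-1.695, -1.602, -0.924]
force: [0.4, -0.3, 0.2]
opening: 0.0857
grasp_force: 0.0
```

Request:
arm_command --pt "100 -3.4 1.55 -1.6 0" --pt "100 -6.8 3.1 -3.2 0" --pt "100 -10.2 4.65 -4.8 0" --pt "100 -13.6 6.2 -6.4 0" --pt "100 -17 7.8 -8 0"

```text
time: 29.37
ee_pos: [0.2281, 0.4765, 0.5013]
eef_rot: [-1.693, -1.602, -0.925]
force: [1.5, 0.8, -0.4]
opening: 0.0855
grasp_force: 0.0
```

Request:
arm_command --pt "100 -3.4 1.6 -1.6 0" --pt "100 -6.8 3.2 -3.2 0" --pt "100 -10.2 4.8 -4.7 0" --pt "100 -13.6 6.8 -4.7 0" --pt "100 -17 8.8 -4.7 0"

```text
time: 29.78
ee_pos: [0.3103, 0.3362, 0.3898]
eef_rot: [-1.694, -1.603, -0.928]
force: [1.0, 0.7, -0.6]
opening: 0.0853
grasp_force: 0.0
```

```bash
python3 -c "
from h import *
s=monitor.sense();print(s['time'],s['ee_pos']);shift([.484,.098,.125])"
```

```text
29.7833 [0.31029456 0.33617174 0.38975659]
q [ 0.24 -0.17  2.12  1.08  1.1  -0.2 ] toolz [ 0.074  0.825 -0.56 ] tooly [ 0.997 -0.07   0.028] yhead -4.0
shift cm [-34.99  18.25  -3.54]
```

Request:
arm_command --pt "100 -3.5 1.85 -0.7 0" --pt "100 -7 3.7 -1.4 0" --pt "100 -10.5 5.5 -2.1 0" --pt "100 -14 7.3 -2.8 0" --pt "100 -17.5 9.2 -3.5 0"

```text
time: 30.2
ee_pos: [0.3963, 0.2027, 0.2661]
eef_rot: [-1.695, -1.603, -0.925]
force: [0.6, 0.2, 0.3]
opening: 0.0855
grasp_force: 0.0
```

Request:
arm_command --pt "100 -3.5 1.8 0 0" --pt "100 -7 3.6 0 0" --pt "100 -10.5 5.4 0 0" --pt "100 -14 7.2 0 0" --pt "100 -16.5 8.8 0 0"

```text
time: 30.62
ee_pos: [0.4812, 0.1039, 0.1303]
eef_rot: [-1.696, -1.601, -0.923]
force: [-0.2, 1.1, 0.3]
opening: 0.0855
grasp_force: 0.0
```

Request:
arm_command --pt "100 0 0 0 0"

```text
time: 30.7
ee_pos: [0.4822, 0.1032, 0.1292]
eef_rot: [-1.698, -1.599, -0.922]
force: [-0.9, -0.1, -0.9]
opening: 0.0856
grasp_force: 0.0
```

```bash
python3 -c "
from h import *
s=monitor.sense();print(s['time'],s['ee_pos']);M=R.from_rotvec(s['eef_rot']).as_matrix()
c=imaging.capture('side');P=cloud(c);d=c['depth']>0
q=P[d&(P[...,0]>.45)&(P[...,0]<.54)&(P[...,1]>.15)&(P[...,1]<.24)&(P[...,2]>.03)&(P[...,2]<.11)]; print(len(q),np.percentile(q,[2,50,98],axis=0).round(3).tolist())
q=q[q[:,2]>.095]; print(len(q),cv2.minEnclosingCircle(q[:,:2].astype(np.float32)))
shift(np.array([.493,.198,.055])+.024*M[:,2])
u,v=proj(c,[.493,.15,.1]); u,v=int(u),int(v)
cv2.imwrite('pics/e.png',cv2.cvtColor(cv2.resize(c['image'][max(0,v-80):v+80,max(0,u-90):u+90],None,fx=3.5,fy=3.5),cv2.COLOR_RGB2BGR))"
```

```text
30.7 [0.48224865 0.10317002 0.12918115]
114 [[0.47, 0.179, 0.06], [0.491, 0.185, 0.087], [0.516, 0.216, 0.1]]
25 ((0.5013269186019897, 0.19161435961723328), 0.01716909185051918)
q [-0.34  0.58  1.98  1.03  1.21 -0.99] toolz [ 0.071  0.825 -0.561] tooly [ 0.997 -0.071  0.022] yhead -4.1
shift cm [-1.01  0.35 14.46]
```

View pics/e.png

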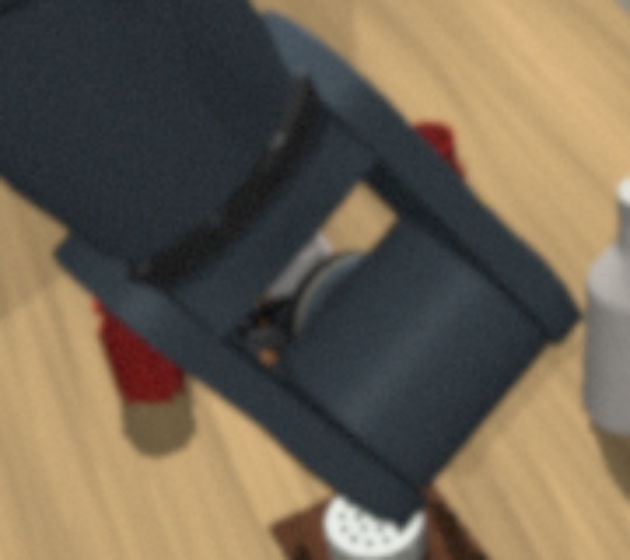

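The wrist hides the jar in this side view. The cap on the board shows at crop (370,520), and the depth slice puts the jar still at x≈0.493. Advancing along the tool axis.

Request:
arm_command --pt "100 -1 0.3 2 0" --pt "100 -1 0.35 6 0" --pt "100 -1 0.35 10 0" --pt "100 -1 0.35 13 0" --pt "100 -1 0.35 14.4 0"

```text
time: 31.17
ee_pos: [0.4928, 0.2213, 0.0429]
eef_rot: [-1.692, -1.604, -0.921]
force: [-0.6, -0.6, 0.0]
opening: 0.0856
grasp_force: 0.0
```

Request:
arm_command --pt "100 0 0 0 0"

```text
time: 31.25
ee_pos: [0.4927, 0.2209, 0.0432]
eef_rot: [-1.691, -1.604, -0.92]
force: [0.3, -0.5, 0.3]
opening: 0.0855
grasp_force: 0.0
```

```bash
python3 -c "
from h import *
s=monitor.sense();print(s['time'],s['ee_pos'],s['force']);M=R.from_rotvec(s['eef_rot']).as_matrix()
shift(np.array([.493,.198,.055])+.024*M[:,2])
c=imaging.capture('top')
u,v=proj(c,[.493,.17,.1]); u,v=int(u),int(v)
cv2.imwrite('pics/f.png',cv2.cvtColor(cv2.resize(c['image'][max(0,v-65):v+65,max(0,u-75):u+75],None,fx=4,fy=4,interpolation=cv2.INTER_CUBIC),cv2.COLOR_RGB2BGR))"
```

```text
31.25 [0.49265058 0.2209246  0.04321983] [ 0.26133578 -0.47206519  0.32665733]
q [-0.09  0.76  1.97  1.3   1.03 -1.12] toolz [ 0.067  0.825 -0.561] tooly [ 0.998 -0.066  0.023] yhead -3.8
shift cm [-0.31  0.21 -0.15]
```

View pics/f.png

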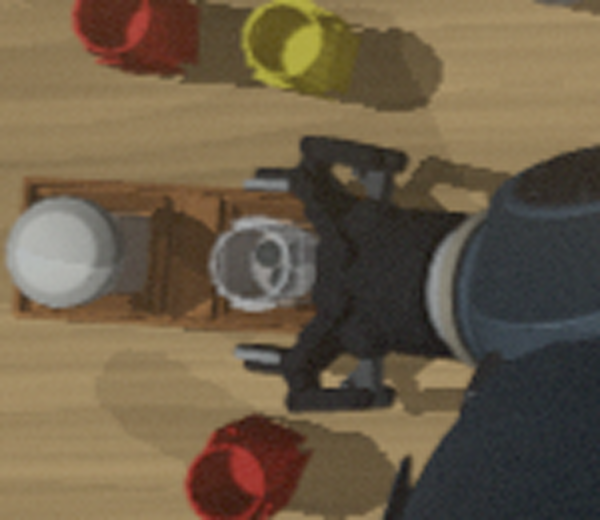

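The top view shows the open jar at crop (265,262) with a marble visible and the fingers either side at rows 180 and 355. Gripping and lifting straight up.

Request:
arm_command --pt "40 0 0.15 0 0" --pt "40 0 0.15 0 0" --pt "40 0 0.15 0 0" --pt "40 0 0.15 0 0" --pt "40 0 0.15 0 0" --force 50

```text
time: 31.72
ee_pos: [0.4961, 0.2177, 0.0447]
eef_rot: [-1.695, -1.602, -0.926]
force: [-2.0, -3.0, 7.6]
opening: 0.0454
grasp_force: 49.8
```

Request:
arm_command --pt "40 0 0 0 0" --pt "40 0 0 0 0"

```text
time: 31.88
ee_pos: [0.4961, 0.2177, 0.0447]
eef_rot: [-1.695, -1.602, -0.926]
force: [-0.9, -3.3, 8.2]
opening: 0.0459
grasp_force: 49.8
```

Run:
```python
from h import *
import json
s=monitor.sense(); M=R.from_rotvec(s['eef_rot']).as_matrix()
json.dump(dict(p=s['ee_pos'].tolist(),r=s['eef_rot'].tolist()),open('grip.json','w'))
print(s['time'],s['ee_pos'],s['eef_rot'],s['opening'],s['grasp_force'],s['force']); shift(s['ee_pos']+[0,0,.1])
# pour pose after 180 turn: grasp point g=tcp-.024z ; mouth = g + (.100-.055)*a , a = flipped axis
z=M[:,2]; a=R.from_rotvec(np.pi*z).apply([0,0,1]); print("axis after",a,"below level deg",np.degrees(np.arcsin(-a[2])))
m=np.array([.541,-.233+.025,.085]); print("tcp pour",m-.045*a+.024*z)
```

```text
31.8833 [0.49614061 0.21765281 0.04473813] [-1.694588   -1.60165369 -0.92563409] 0.04591712526910698 49.77517068386078 [-0.89480491 -3.32517703  8.1507341 ]
q [-0.1   0.76  1.97  1.3   1.04 -1.12] toolz [ 0.073  0.825 -0.56 ] tooly [ 0.997 -0.07   0.026] yhead -4.0
shift cm [ 8.28  0.26 -5.6 ]
axis after [-0.08135673 -0.9247269  -0.37183497] below level deg 21.82882943432592
tcp pour [ 0.54640307 -0.14658694  0.08828224]
```

Gripped at 46 mm opening. Lifting out and carrying over the board towards the bowl, keeping clear of the flask.

Request:
arm_command --pt "40 2 0.05 -1.35 0" --pt "40 5 0.15 -3.4 0" --pt "40 8.3 0.25 -5.6 0" --pt "40 11.6 0.35 -7.9 0" --pt "40 11.6 0.35 -7.9 0"

```text
time: 32.3
ee_pos: [0.4978, 0.2174, 0.1906]
eef_rot: [-1.694, -1.608, -0.933]
force: [1.6, 0.2, 0.1]
opening: 0.0459
grasp_force: 51.8
```

Run:
```python
from h import *
s=monitor.sense(); print(s['ee_pos'],s['opening'],s['force'])
shift([.495,-.08,.18]); shift([.546,-.147,.15])
```

```text
[0.49784856 0.21741117 0.19062862] 0.045907598964998034 [1.61444962 0.1809047  0.11726301]
q [-0.1   0.46  1.96  1.15  1.14 -0.8 ] toolz [ 0.077  0.824 -0.561] tooly [ 0.997 -0.07   0.035] yhead -4.0
shift cm [-17.59   1.77 -23.94]
q [-0.1   0.46  1.96  1.15  1.14 -0.8 ] toolz [ 0.077  0.824 -0.561] tooly [ 0.997 -0.07   0.035] yhead -4.0
shift cm [-23.78   7.22 -27.38]
```

Request:
arm_command --pt "40 -2 0.2 -2.7 0" --pt "40 -4.4 0.4 -6 0" --pt "40 -6.8 0.7 -9.2 0" --pt "40 -9.2 0.9 -12.5 0" --pt "40 -11.6 1.2 -15.8 0"

```text
time: 32.72
ee_pos: [0.4935, 0.0194, 0.1768]
eef_rot: [-1.696, -1.602, -0.923]
force: [0.3, 0.4, -3.2]
opening: 0.046
grasp_force: 52.1
```

Request:
arm_command --pt "40 -2.4 0.3 -3.2 0" --pt "40 -5.2 1 -6 0" --pt "40 -7.8 2.8 -8.5 0" --pt "40 -10 4.6 -10.5 0" --pt "40 -12.2 6.1 -11.6 0"

```text
time: 33.13
ee_pos: [0.5452, -0.1503, 0.1427]
eef_rot: [-1.698, -1.603, -0.925]
force: [0.7, 0.9, -2.2]
opening: 0.0458
grasp_force: 52.1
```

Request:
arm_command --pt "40 0 0 0 7" --pt "40 0 0 0 14" --pt "40 0 0 0 21" --pt "40 0 0 0 28" --pt "40 0 0 0 35"

```text
time: 33.55
ee_pos: [0.5442, -0.1471, 0.1423]
eef_rot: [-2.012, -0.968, -0.603]
force: [0.2, -0.4, -2.7]
opening: 0.046
grasp_force: 52.1
```

Request:
arm_command --pt "40 0 0 0 7" --pt "40 0 0 0 14" --pt "40 0 0 0 21" --pt "40 0 0 0 28" --pt "40 0 0 0 35"

```text
time: 33.97
ee_pos: [0.5442, -0.1471, 0.1424]
eef_rot: [-2.157, -0.311, -0.263]
force: [-0.0, -0.9, -2.4]
opening: 0.0461
grasp_force: 52.2
```

Request:
arm_command --pt "40 0 0 0 7" --pt "40 0 0 0 14" --pt "40 0 0 0 21" --pt "40 0 0 0 28" --pt "40 0 0 0 28"

```text
time: 34.38
ee_pos: [0.5442, -0.147, 0.1424]
eef_rot: [-2.156, 0.219, 0.017]
force: [0.0, -0.1, -2.5]
opening: 0.0456
grasp_force: 52.2
```

Run:
```python
from h import *
s=monitor.sense(); print(s['ee_pos'],s['opening'],s['force'])
shift([.546,-.147,.095])
c=imaging.capture('side'); u,v=map(int,proj(c,[.54,-.19,.08]))
cv2.imwrite('pics/g.png',cv2.cvtColor(cv2.resize(c['image'][max(0,v-110):v+80,max(0,u-120):u+120],None,fx=3,fy=3),cv2.COLOR_RGB2BGR))
```

```text
[ 0.54421497 -0.14702804  0.14244776] 0.04556549997814298 [ 0.03701668 -0.14305904 -2.4547463 ]
q [-0.68  0.76  1.53  0.76  1.55  0.79] toolz [ 0.072  0.824 -0.562] tooly [-0.163 -0.546 -0.822] yhead -106.6
shift cm [0.63 3.87 2.68]
```

View pics/g.png

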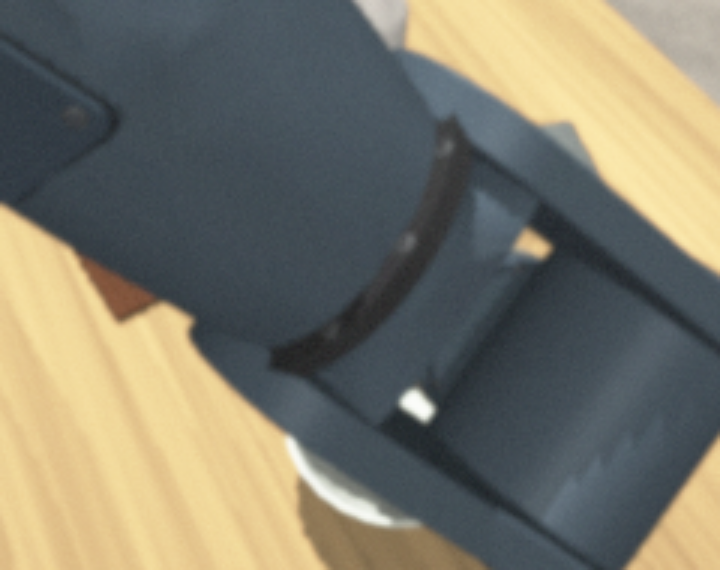

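The side view is blocked by the wrist. The wrist force (-2.4 N) shows that the jar with the marbles is held. Lowering over the bowl and finishing the half turn.

Request:
arm_command --pt "40 0.4 1.7 1.2 0" --pt "40 0.6 3.4 2.3 0" --pt "40 0.6 3.4 2.3 7" --pt "40 0.6 3.4 2.3 14" --pt "40 0.6 3.4 2.3 21"

```text
time: 34.85
ee_pos: [0.5465, -0.1473, 0.1008]
eef_rot: [-2.089, 0.605, 0.224]
force: [0.9, 0.3, -1.9]
opening: 0.0459
grasp_force: 52.4
```

Request:
arm_command --pt "40 0 0 0 7" --pt "40 0 0 0 14" --pt "40 0 0 0 20" --pt "40 0 0 0 26" --pt "40 0 0 0 32"

```text
time: 35.27
ee_pos: [0.5466, -0.1473, 0.1012]
eef_rot: [-1.879, 1.179, 0.537]
force: [-0.1, -0.5, -2.9]
opening: 0.0461
grasp_force: 52.3
```

Request:
arm_command --pt "40 0 0 0 6" --pt "40 0 0 0 12" --pt "40 0 0 0 18" --pt "40 0 0 0 24" --pt "40 0 0 0 29"

```text
time: 35.68
ee_pos: [0.5466, -0.1474, 0.1013]
eef_rot: [-1.572, 1.664, 0.806]
force: [0.1, 0.4, -1.5]
opening: 0.0456
grasp_force: 52.2
```

Request:
arm_command --pt "40 0 0 0 0" --pt "40 0 0 0 0" --pt "40 0 0 0 0" --pt "40 0 0 0 0" --pt "40 0 0 0 0"

```text
time: 36.1
ee_pos: [0.5468, -0.1472, 0.1014]
eef_rot: [-1.574, 1.661, 0.805]
force: [0.1, 0.3, -2.8]
opening: 0.0459
grasp_force: 52.2
```

Request:
arm_command --pt "40 0 0 0 0" --pt "40 0 0 0 0" --pt "40 0 0 0 0" --pt "40 0 0 0 0" --pt "40 0 0 0 0"

```text
time: 36.52
ee_pos: [0.5468, -0.1471, 0.1014]
eef_rot: [-1.573, 1.663, 0.806]
force: [0.2, 0.3, -2.0]
opening: 0.046
grasp_force: 52.2
```

Run:
```python
from h import *
s=monitor.sense(); print(s['time'],s['ee_pos'],s['eef_rot'],s['q'],s['opening'],s['force'])
for n in('top','side'):
    c=imaging.capture(n)
    for k in range(3):
        for r in spotter.search_frame(n,f'marble{k}_center')[:4]: print(n,k,np.round(r['uv']),round(r['confidence'],2),ray(c,r['uv'],.02).round(3))
    if n=='top':
        u,v=map(int,proj(c,[.54,-.19,.08])); cv2.imwrite('pics/i.png',cv2.cvtColor(cv2.resize(c['image'][max(0,v-80):v+80,max(0,u-90):u+100],None,fx=3.5,fy=3.5),cv2.COLOR_RGB2BGR))
```

```text
36.5167 [ 0.54682725 -0.1470995   0.10141974] [-1.57286537  1.6630708   0.80627194] [-0.67797009  0.82855811  1.52607145  0.75924659  1.50121046  2.17044902] 0.045977401911291106 [ 0.16923409  0.27074584 -1.9873086 ]
top 2 [342. 202.] 0.23 [ 0.554 -0.172  0.02 ]
side 1 [346. 212.] 0.4 [ 0.777 -0.104  0.02 ]
```

View pics/i.png

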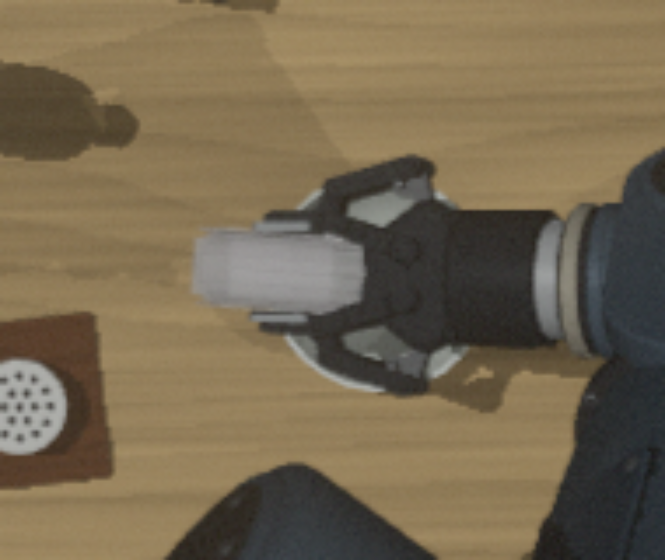

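The jar lies with its mouth over the bowl and no marbles are visible through it. I'll give a small shake, lift, turn back upright, then look at the bowl.

Request:
arm_command --pt "40 0 0 0 7" --pt "40 0 0 0 0" --pt "40 0 0 0 -7" --pt "40 0 0 0 0" --pt "40 -0.8 0 -0.5 0"

```text
time: 37.33
ee_pos: [0.5461, -0.1464, 0.1098]
eef_rot: [-1.568, 1.669, 0.812]
force: [-0.1, -0.1, -2.4]
opening: 0.0455
grasp_force: 52.1
```

Request:
arm_command --pt "40 -1.8 0 -1.2 0" --pt "40 -3.6 -0.1 -2.4 0" --pt "40 -3.6 -0.1 -2.4 -7" --pt "40 -3.6 -0.1 -2.4 -14" --pt "40 -3.6 -0.1 -2.4 -21"

```text
time: 37.75
ee_pos: [0.5467, -0.1464, 0.1552]
eef_rot: [-1.81, 1.31, 0.608]
force: [0.1, 0.3, -1.7]
opening: 0.0461
grasp_force: 52.2
```

Request:
arm_command --pt "40 0 0 0 -7" --pt "40 0 0 0 -14" --pt "40 0 0 0 -21" --pt "40 0 0 0 -28" --pt "40 0 0 0 -35"

```text
time: 38.17
ee_pos: [0.5466, -0.1464, 0.1549]
eef_rot: [-2.068, 0.688, 0.269]
force: [0.8, 0.1, -1.4]
opening: 0.0458
grasp_force: 52.3
```

Request:
arm_command --pt "40 0 0 0 -7" --pt "40 0 0 0 -14" --pt "40 0 0 0 -21" --pt "40 0 0 0 -28" --pt "40 0 0 0 -35"

```text
time: 38.58
ee_pos: [0.5466, -0.1464, 0.1549]
eef_rot: [-2.168, 0.034, -0.081]
force: [-0.1, -0.2, -1.5]
opening: 0.046
grasp_force: 52.3
```

Request:
arm_command --pt "40 0 0 0 -7" --pt "40 0 0 0 -14" --pt "40 0 0 0 -21" --pt "40 0 0 0 -28" --pt "40 0 0 0 -35"

```text
time: 39.0
ee_pos: [0.5466, -0.1464, 0.1549]
eef_rot: [-2.108, -0.628, -0.428]
force: [-0.3, 1.1, -2.1]
opening: 0.0457
grasp_force: 52.3
```

Request:
arm_command --pt "40 0 0 0 -7" --pt "40 0 0 0 -14" --pt "40 0 0 0 -21" --pt "40 0 0 0 -28" --pt "40 0 0 0 -35"

```text
time: 39.42
ee_pos: [0.5466, -0.1464, 0.1549]
eef_rot: [-1.883, -1.275, -0.759]
force: [0.4, 0.1, -1.6]
opening: 0.0455
grasp_force: 52.2
```

Run:
```python
from h import *
import json
g=json.load(open('grip.json')); G=R.from_rotvec(g['r'])
s=monitor.sense(); print(s['time'],s['ee_pos'],s['opening'],s['force'])
print("rot err in tool (deg)",np.degrees((R.from_rotvec(s['eef_rot']).inv()*G).as_rotvec()))
shift([.495,-.07,.185]); shift([.497,.217,.165])
```

```text
39.4167 [ 0.54660028 -0.14637378  0.1548778 ] 0.045478796776521446 [ 0.42506627  0.0821882  -1.6396336 ]
rot err in tool (deg) [ -0.05660215   0.09588272 -18.62053929]
q [-0.68  0.75  1.52  0.76  1.56 -0.59] toolz [ 0.071  0.824 -0.562] tooly [ 0.939 -0.245 -0.24 ] yhead -14.6
shift cm [ 4.55 -7.44  4.24]
q [-0.68  0.75  1.52  0.76  1.56 -0.59] toolz [ 0.071  0.824 -0.562] tooly [ 0.939 -0.245 -0.24 ] yhead -14.6
shift cm [ 17.69 -13.8   29.03]
```

Request:
arm_command --pt "40 1 -1.5 1 -7" --pt "40 2 -3.5 2 -14" --pt "40 3 -5.5 3 -18.6" --pt "40 4.5 -7.4 4.2 -18.6" --pt "40 4.5 -7.4 4.2 -18.6"

```text
time: 39.83
ee_pos: [0.4938, -0.0677, 0.1863]
eef_rot: [-1.696, -1.597, -0.92]
force: [0.5, -0.1, -0.4]
opening: 0.0459
grasp_force: 52.1
```

Run:
```python
from h import *
import json
g=json.load(open('grip.json')); G=R.from_rotvec(g['r'])
s=monitor.sense(); print(s['time'],s['ee_pos'],s['opening'],s['force'])
print("rot err in tool (deg)",np.degrees((R.from_rotvec(s['eef_rot']).inv()*G).as_rotvec()))
shift([.496,.217,.16])
```

```text
39.8333 [ 0.4938434  -0.06767728  0.18629547] 0.045859961691802245 [ 0.5167219  -0.11829325 -0.39654228]
rot err in tool (deg) [-0.16900963  0.01802481 -0.31379516]
q [-0.63  0.58  1.76  0.79  1.49 -0.93] toolz [ 0.07   0.825 -0.561] tooly [ 0.997 -0.071  0.02 ] yhead -4.1
shift cm [13.79 -1.85 24.98]
```

Now moving to above the pocket, then looking at the bowl and the jar from the top.

Request:
arm_command --pt "40 1.9 -0.2 3.4 0" --pt "40 3.8 -0.5 6.8 0" --pt "40 5.7 -0.8 10.2 0" --pt "40 7.6 -1 13.6 0" --pt "40 9.5 -1.3 17 0"

```text
time: 40.25
ee_pos: [0.4973, 0.1254, 0.1677]
eef_rot: [-1.7, -1.596, -0.921]
force: [1.6, -0.5, -1.5]
opening: 0.046
grasp_force: 52.1
```

Request:
arm_command --pt "40 1.8 -0.2 3.2 0" --pt "40 3.2 -0.4 6 0" --pt "40 4.3 -0.5 8 0" --pt "40 4.3 -0.5 8 0" --pt "40 4.3 -0.5 8 0"

```text
time: 40.67
ee_pos: [0.4987, 0.2153, 0.1582]
eef_rot: [-1.697, -1.598, -0.92]
force: [-0.2, 0.8, -1.2]
opening: 0.0457
grasp_force: 52.1
```

Run:
```python
from h import *
import json
g=json.load(open('grip.json')); G=R.from_rotvec(g['r'])
s=monitor.sense(); print(s['time'],s['ee_pos'],s['opening'],s['force'])
print("rot err in tool (deg)",np.degrees((R.from_rotvec(s['eef_rot']).inv()*G).as_rotvec()))
shift(np.array(g['p'])+[0,0,.03]); shift(g['p'])
c=imaging.capture('top'); P=cloud(c); d=c['depth']>0
for k in range(3):
    for r in spotter.search_frame('top',f'marble{k}_center')[:4]: print(k,np.round(r['uv']),round(r['confidence'],2),ray(c,r['uv'],.015).round(3))
q=P[d&(P[...,2]>.045)&(P[...,2]<.056)&(P[...,0]>.44)&(P[...,0]<.64)&(P[...,1]>-.34)&(P[...,1]<-.13)]; print('bowl',cv2.minEnclosingCircle(q[:,:2].astype(np.float32)))
def crop(p,h):
    u,v=map(int,proj(c,p)); return cv2.resize(c['image'][v-h:v+h,u-h:u+h],(400,400),interpolation=cv2.INTER_CUBIC)
cv2.imwrite('pics/j.png',cv2.cvtColor(np.hstack([crop([.54,-.235,.03],48),crop([.493,.2,.15],60)]),cv2.COLOR_RGB2BGR))
```

```text
40.6667 [0.49872756 0.21526118 0.15815878] 0.045659740585399226 [-0.23188646  0.83388789 -1.19928076]
rot err in tool (deg) [-0.1608906   0.05623612 -0.30767959]
q [-0.1   0.53  1.96  1.17  1.12 -0.86] toolz [ 0.07   0.825 -0.561] tooly [ 0.997 -0.071  0.02 ] yhead -4.1
shift cm [-6.77 -0.44  4.86]
q [-0.1   0.53  1.96  1.17  1.12 -0.86] toolz [ 0.07   0.825 -0.561] tooly [ 0.997 -0.071  0.02 ] yhead -4.1
shift cm [-9.26 -0.5   6.55]
bowl ((0.5404456853866577, -0.23404069244861603), 0.0695868730545044)
```

View pics/j.png

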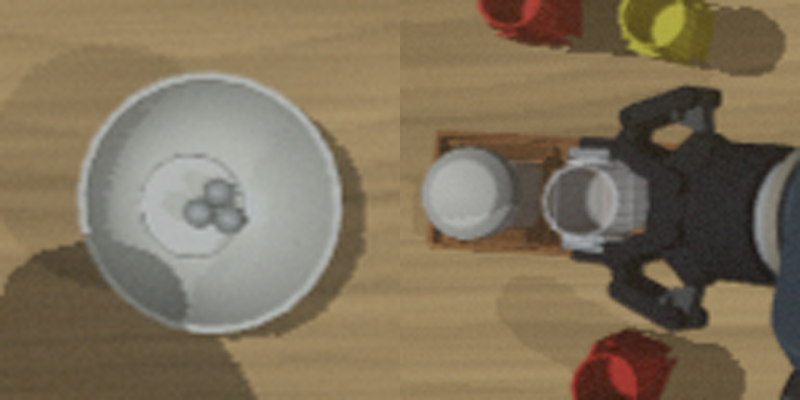

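All three marbles lie in the bowl (left crop 200–230, 190–215), and the jar is held upright and empty. Lowering to the pocket.

Request:
arm_command --pt "40 -2.5 -0.2 1.8 0" --pt "40 -5 -0.35 3.5 0" --pt "40 -6.6 -0.44 4.7 0" --pt "40 -6.8 -0.44 4.9 0.3" --pt "40 -6.8 -0.44 4.9 0.3"

```text
time: 41.28
ee_pos: [0.4963, 0.2164, 0.0734]
eef_rot: [-1.704, -1.588, -0.916]
force: [0.4, -0.8, -0.7]
opening: 0.0462
grasp_force: 52.1
```

Run:
```python
from h import *
import json
g=json.load(open('grip.json'))
s=monitor.sense(); print(s['time'],s['ee_pos']-g['p'],s['force'])
shift(np.array(g['p'])+[0,0,.03]); shift(g['p'])
```

```text
41.2833 [ 0.00019146 -0.00125644  0.02865096] [ 0.44937317 -0.84169829 -0.66472882]
q [-0.1   0.7   1.97  1.26  1.05 -1.04] toolz [ 0.071  0.825 -0.561] tooly [ 0.997 -0.077  0.012] yhead -4.4
shift cm [ 0.18 -0.03  0.03]
q [-0.1   0.7   1.97  1.26  1.05 -1.04] toolz [ 0.071  0.825 -0.561] tooly [ 0.997 -0.077  0.012] yhead -4.4
shift cm [-2.3  -0.06  1.71]
```

Request:
arm_command --pt "40 0.1 0 0.05 -0.6" --pt "40 -0.7 0 0.6 -0.6" --pt "40 -1.4 -0.05 1.1 -0.6" --pt "40 -1.9 -0.05 1.45 -0.6" --pt "40 -2.2 -0.05 1.65 -0.6"

```text
time: 41.7
ee_pos: [0.4962, 0.2182, 0.0456]
eef_rot: [-1.696, -1.601, -0.922]
force: [0.8, -1.3, -0.3]
opening: 0.0455
grasp_force: 50.4
```

Request:
arm_command --pt "40 0 0 0 0"

```text
time: 41.78
ee_pos: [0.4961, 0.2182, 0.0455]
eef_rot: [-1.696, -1.6, -0.921]
force: [0.1, -1.0, -2.1]
opening: 0.0458
grasp_force: 50.4
```

Run:
```python
from h import *
import json
g=json.load(open('grip.json'))
s=monitor.sense(); print(s['time'],s['ee_pos']-g['p'],s['force'])
shift(g['p'])
```

```text
41.7833 [-2.26147523e-05  5.06844353e-04  8.08213633e-04] [ 0.12278768 -1.00765554 -2.13846777]
q [-0.1   0.76  1.97  1.29  1.04 -1.11] toolz [ 0.071  0.824 -0.562] tooly [ 0.997 -0.07   0.022] yhead -4.0
shift cm [-0.1  0.   0. ]
```

Seated within 1 mm. Releasing and backing out along the tool axis.

Request:
arm_command --pt "40 -0.1 0 0 0" --pt "60 -0.1 0 0 0" --pt "100 -0.1 0 0 0" --pt "100 -0.1 0 0 0" --pt "100 -0.1 0 0 0"

```text
time: 42.2
ee_pos: [0.4964, 0.2177, 0.0458]
eef_rot: [-1.696, -1.601, -0.923]
force: [-0.6, -0.8, 0.1]
opening: 0.0842
grasp_force: 0.0
```

Request:
arm_command --pt "100 0 0 0 0" --pt "100 0 0 -1 0" --pt "100 0 0 -4 0" --pt "100 0 0 -8 0" --pt "100 0 0 -12 0"

```text
time: 42.62
ee_pos: [0.4868, 0.1175, 0.1137]
eef_rot: [-1.695, -1.601, -0.92]
force: [0.8, -1.3, 0.0]
opening: 0.0853
grasp_force: 0.0
```

Request:
arm_command --pt "100 2 0 -3 0" --pt "100 4 0 -6 0" --pt "100 6 0 -9 0" --pt "100 6 0 -9 0" --pt "100 6 0 -9 0"

```text
time: 43.03
ee_pos: [0.4829, 0.0771, 0.2146]
eef_rot: [-1.698, -1.603, -0.925]
force: [0.2, -0.3, -0.9]
opening: 0.0852
grasp_force: 0.0
```

Run:
```python
from h import *
s=monitor.sense(); print(s['time'],s['ee_pos'],s['force'])
c=imaging.capture('top'); P=cloud(c); d=c['depth']>0
for t in('shaker_center','cap_center','closed_jar_center','bowl_in'):
    for r in spotter.trace('top',t)[:4]:
        q=P[r['pixels']&d]; print(t,round(r['confidence'],2),np.percentile(q,[2,50,98],axis=0).round(3).tolist())
q=P[d&(P[...,2]>.09)&(P[...,2]<.106)&(P[...,0]>.45)&(P[...,0]<.54)&(P[...,1]>.15)&(P[...,1]<.25)]; print('rim',len(q),cv2.minEnclosingCircle(q[:,:2].astype(np.float32)),q[:,2].min(),q[:,2].max())
def crop(p,h):
    u,v=map(int,proj(c,p)); return cv2.resize(c['image'][v-h:v+h,u-h:u+h],(400,400),interpolation=cv2.INTER_CUBIC)
cv2.imwrite('pics/k.png',cv2.cvtColor(np.hstack([crop([.5,-.1,.03],90),crop([.493,.2,.1],60)]),cv2.COLOR_RGB2BGR))
```

```text
43.0333 [0.48291125 0.07705214 0.2146416 ] [ 0.20770257 -0.29070749 -0.94049048]
shaker_center 0.97 [[0.605, 0.252, 0.001], [0.628, 0.271, 0.057], [0.649, 0.296, 0.094]]
shaker_center 0.86 [[0.472, 0.175, 0.006], [0.494, 0.203, 0.063], [0.516, 0.218, 0.101]]
shaker_center 0.77 [[0.589, 0.157, 0.001], [0.614, 0.183, 0.056], [0.633, 0.201, 0.095]]
shaker_center 0.66 [[0.352, 0.188, 0.002], [0.377, 0.214, 0.056], [0.402, 0.233, 0.094]]
cap_center 0.31 [[0.475, 0.273, 0.026], [0.5, 0.293, 0.1], [0.526, 0.326, 0.105]]
closed_jar_center 0.65 [[0.472, 0.274, 0.016], [0.5, 0.293, 0.099], [0.528, 0.329, 0.105]]
bowl_in 0.86 [[0.491, -0.299, 0.0], [0.567, -0.264, 0.026], [0.605, -0.171, 0.052]]
rim 109 ((0.49194568395614624, 0.19700516760349274), 0.023409470915794373) 0.09001930347788412 0.1038767966519415
```

View pics/k.png

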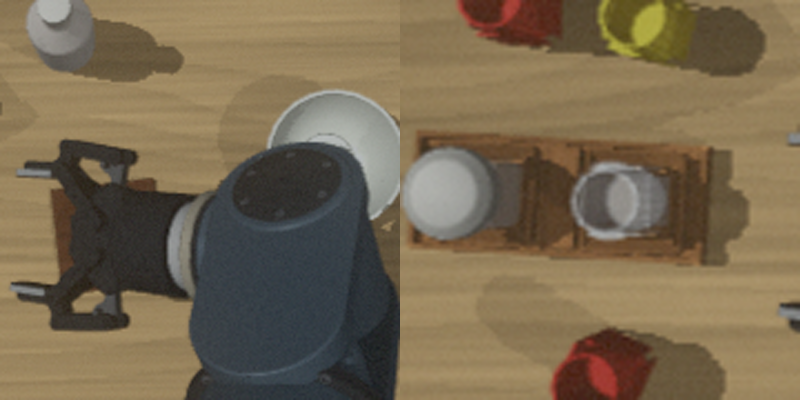

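The shaker stands upright in its pocket, empty, with its rim at (0.492, 0.197) and z 0.10. The cap is hidden under the arm here, but it was on the board in the view during the pour. The arm touches nothing, so I'm handing in.

```bash
python3 -c "
from h import *
print(order.finish_job())"
```

```text
the job is handed in; nothing more can be done
None
```

Job handed in at about 43 s, no verdict returned: three marbles seen in the bowl, shaker upright in its pocket; the cap lay holes up on the board when last seen during the pour, and the arm hid it in the final view.

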